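# Set up the bearing inspection station behind its two-sided sign

### The arm

A 6-joint arm with a two-finger parallel gripper is mounted at the origin on the work surface; the furniture and walls round the work are solid. World frame = base frame: x ahead of the robot, y to its left, z up, the work surface at z = 0. Lengths are in m, angles in degrees, forces in N, time in s.
With the tool pointing down it reaches from about 0.4 to 0.825 m from the base axis. Payload 7 kg.
Tool frame: the origin (TCP) lies midway between the tips of the shut fingers; the grasp point (between the pads) lies 19 mm behind it; z points along the fingers, x is the direction in which the jaws open and shut, and the axes are right-handed (so a half turn about z gives the same grasp; the last joint's range is limited). The gripper opens to 88 mm and grips with 3 to 60 N. Pads are 19 mm wide; open, the fingers measure 130 mm over their backs; the gripper's body (78 mm by 193 mm) begins 47 mm behind the grasp point.
Start: joints at [-59.41, 20.546, 0.682, 0, -70.136, -16.507], TCP at [0.164, -0.655, 0.227] pointing down, gripper open.
Joint ranges: [-176.03, 176.03], [-82.01, 121.73], [-58.28, 71.71], [-173.87, 95.51], [-174.79, -0.11], [-173.66, 173.66]. Speed limits (degrees/s): [136.94, 136.94, 172.46, 180, 180, 180].

### API

Orientations are given as [roll, pitch, yaw] about the fixed x, y, z axes, in that order (R = Rz(yaw) Ry(pitch) Rx(roll)).
In Python, from plant import ctrl, vision, nets gives the robot as it stands.
- The arm moves only by the shell command python3 -m jog 'ROWS'. ROWS is text: rows parted by semicolons, each of 7 numbers parted by spaces: the turn, a rotation vector about the tool's x, y, z in units of 0.1 rad (1.0 is 0.1 rad), then the shift along the tool's x, y, z in units of 4 cm (1.0 is 4 cm), then the opening, from -1 (shut) to 1 (fully open). In form: rx ry rz x y z jaw; .... A call has 1 to 8 rows; each row shifts and turns the commanded pose from where the row before left it, along the tool's axes as they then stand; what a row does not reach is not made up. A row lasts 1/8 s, in which the tool goes at most 62.5 mm and 10.7 degrees, less where a joint would pass 70% of its speed; a pose out of reach is approached as far as the arm can. A call with a number of a shift or a turn outside -1 to 1 is refused whole. A call with a gripper value outside its range is refused whole. The fingers move at their own pace and stop on an object; the grip force is fixed at half the most. Time passes only in rows, so rows that do not move let the fingers close. It gives the time, the measured TCP pose, the force and the opening at its end, in the units of the state.
- ctrl.get_obs(): the state, without advancing time (a new reading comes with each control period).
- vision.snapshot(name): name is "scene" or "top"; returns (picture, depth): 480x640x3 uint8, red, green, blue; 480x640 float32, m along the optical axis (not along the pixel's ray), 0 where there is no reading.
- vision.camera_info(name): a dict with "camera_matrix" (3x3 intrinsics, pixels), "D" ([k1, k2, p1, p2, k3] as OpenCV has them; the pictures are not rectified), "camera_from_world" (4x4, takes a point from world to camera coordinates). Camera axes: x right, y down, z forward; pixel columns grow to the right and rows downward; lengths in m; the calibration is good to about 2 mm. A picture is of the moment at which its call begins. camera_info takes no time and is no camera call.
- ctrl.close_job(): hands the job in, once; it reports no verdict.
Trained networks look in the newest picture that a camera, given by its name, has taken for a name from the list of things; names that differ only in an ending like _2 or _b are one class to them, and where a whole thing is asked for, a point or a joint stands for the part that bears it (a point fixed in the world has none). Each returns a list of dicts, best first, with "score" (0 to 1); they miss things now and then, are a little off and sometimes report something else, mostly with a low value. They report only what shows in the picture. A call takes as long as a camera call. They do not tell look-alikes from the thing itself.
- nets.boxes_of(target, camera): "location" ([x, y, z] in m, in world coordinates, good to about 4 mm: the middle of the surface that is visible of it).
The state is a dict: "clock": time; "joint_pos": joint angles; "qvel": joint speeds; "tau": joint torques, N m; "tool_pos": TCP position; "orientation": TCP orientation; "force": force on the tool from outside, world axes, zero at the start; "moment": the same for the moment, N m; "opening": finger opening in m.
Only numpy, scipy, OpenCV 4.12 (cv2) and the standard library are available. Lean on these libraries where they do the work, as an engineer would, in place of code of your own. Each camera call takes 0.05 s, during which the arm holds its last target.

### The job

Set up the inspection station: first spin the two-sided sign half a turn on its spindle so that its red face looks squarely to the front of its stand, towards the robot, and leave it red while you work. Then lay the bearing flat on the stage plate, centred between the four stop pins, and stand every yellow bin that is there upright on the rack in one neat side-by-side row, one to a marked bay, centred in it and square to it (any bay will do). When all is in place, spin the sign back so that its green face looks squarely to the front; leave the other things on the bench alone.

Things in the scene. Friction and masses are not known exactly. Their poses are not given: they have to be found in the camera images.
- sign_stand: fixed stand of the sign: dark steel base 60 mm (x) by 120 mm (y), 12 mm high. Origin under its centre, in line with the upright spindle; its -x side is the front and faces roughly to the robot.
- sign (a joint): turn of the sign panel about its upright spindle, rad, counter-clockwise from above, free either way. 0 = green face (white tick) squarely to the stand's front, +-pi = red face (white cross). Light friction (0.04 N m) holds it. Panel 100 mm wide, 12 mm thick, hung on the spindle at mid-width, lower edge 32 mm, top edge 84 mm above the bench: pinch it across the 12 mm from above. Near 0 at the start
- sign_red (a point): centre of the panel's red face, 6 mm from the spindle axis and 58 mm above the bench; it turns with the panel: its +x axis points out of the red face, its z is up
- sign_green (a point): centre of the panel's green face, 6 mm from the spindle axis on the other side; its -x axis points out of the green face
- stage: fixed stage plate, aluminium, 110x110 mm, 12 mm thick; origin under its centre. Four dark stop pins, 8 mm in diameter, rise 8 mm above the plate at x = +-24 mm, y = +-24 mm of its frame, so that a 52 mm disc lies between them with about 4 mm to spare towards each pin; fingers pass between the pins along the plate's x or y.
- stage_centre (a point): middle between the four pins, on the plate's top face, 12 mm above the bench; a cross of black lines marks it
- rack: fixed low plywood rack, 110 mm deep (x) and 300 mm long (y), top face flat and 30 mm above the bench; origin under its centre at bench height. Black lines mark four bays in a row along y, each 60 mm wide (y) and 88 mm deep (x). A bin stands in its bay with its long side (own y) along the rack's x.
- bay_1 (a point): centre of bay 1 on the rack's top face; bays 1 to 4 lie at y = -90, -30, +30, +90 mm of the rack's frame
- bay_2 (a point): centre of bay 2 on the rack's top face; bays 1 to 4 lie at y = -90, -30, +30, +90 mm of the rack's frame
- bay_3 (a point): centre of bay 3 on the rack's top face; bays 1 to 4 lie at y = -90, -30, +30, +90 mm of the rack's frame
- bay_4 (a point): centre of bay 4 on the rack's top face; bays 1 to 4 lie at y = -90, -30, +30, +90 mm of the rack's frame
- bin_1: open yellow plastic bin, 46 mm (x) by 64 mm (y) outside, 44 mm high, 3 mm walls, about 60 g, stands on the bench at the start; origin at the centre of its underside, z up. Its long side (y) points roughly away from the robot at the start. Can be gripped over its 64 mm length. May be absent.
- bin_2: open yellow plastic bin, 46 mm (x) by 64 mm (y) outside, 44 mm high, 3 mm walls, about 60 g, stands on the bench at the start; origin at the centre of its underside, z up. Its long side (y) points roughly away from the robot at the start. Can be gripped over its 64 mm length. May be absent.
- bin_3: open yellow plastic bin, 46 mm (x) by 64 mm (y) outside, 44 mm high, 3 mm walls, about 60 g, stands on the bench at the start; origin at the centre of its underside, z up. Its long side (y) points roughly away from the robot at the start. Can be gripped over its 64 mm length. May be absent.
- bin_4: open yellow plastic bin, 46 mm (x) by 64 mm (y) outside, 44 mm high, 3 mm walls, about 60 g, stands on the bench at the start; origin at the centre of its underside, z up. Its long side (y) points roughly away from the robot at the start. Can be gripped over its 64 mm length. May be absent.
- bearing: ball bearing, 52 mm in diameter, 15 mm high, 130 g, lying flat; origin at the centre of its underside, z up. Grip it over the rim.
- marker: grey paint marker with a red cap, 16x120x17 mm, lying: a bystander, leave it alone
- chalk: white stump of chalk, 11x50x11 mm: a bystander, leave it alone
Not all that is in view belongs to the job. There is more than one size of the sign_stand; the job needs the larger. What is shaped like the bearing but orange is not meant.

How it is judged:
By the outcome, as a careful person would: the job done as asked, in the order asked, and still so for the second after the job is handed in, with the robot touching nothing.
Of bin_1, bin_2, bin_3, bin_4 only 2 to 4 are there at a start; the rules pass over those that are not, and their reading is None.
At some moment in a run one of bin_1, bin_2, bin_3, bin_4, bearing may be knocked a few centimetres aside while the robot is not near it.
It also fails if it takes over 210 s, if anything falls off the work surface, if the arm or the gripper's body presses on something with over 40 N, if the wrist force passes 120 N, or if a joint passes its speed limit or range.

## Working session

There is one attempt and no reset: what is moved stays moved. The work goes in short steps, Python scripts to look and compute and a shell command to move; the robot and the scene stay as the last step left them, time stands still between calls to the robot, and variables do not carry over. Pictures are saved under pics/ and viewed, and the job is handed in when it is done.

```bash
ls; mkdir -p pics; cat > h.py <<'E'
import numpy as np, cv2
from plant import ctrl, vision, nets
def snap(cam,fn=None):
    p,d=vision.snapshot(cam)
    np.savez('last_%s.npz'%cam,p=p,d=d)
    if fn: cv2.imwrite('pics/'+fn,p[:,:,::-1])
    return p,d
def load(cam):
    z=np.load('last_%s.npz'%cam); return z['p'],z['d']
def info(cam):
    c=vision.camera_info(cam); return np.array(c['camera_matrix'],float),np.array(c['D'],float),np.array(c['camera_from_world'],float)
def world(cam,uv,depth):
    K,D,T=info(cam); uv=np.asarray(uv,float).reshape(-1,1,2)
    n=cv2.undistortPoints(uv,K,D)[:,0]
    depth=np.asarray(depth,float).reshape(-1)
    pc=np.c_[n*depth[:,None],depth]
    Ti=np.linalg.inv(T); return pc@Ti[:3,:3].T+Ti[:3,3]
def onplane(cam,uv,z):
    K,D,T=info(cam); n=cv2.undistortPoints(np.asarray(uv,float).reshape(-1,1,2),K,D)[:,0]
    Ti=np.linalg.inv(T); r=np.c_[n,np.ones(len(n))]@Ti[:3,:3].T; o=Ti[:3,3]
    return o+r*((z-o[2])/r[:,2])[:,None]
def cloud(cam):
    p,d=load(cam); vv,uu=np.mgrid[0:480,0:640]
    W=world(cam,np.stack([uu,vv],-1).reshape(-1,2).astype(float),d.reshape(-1)).reshape(480,640,3)
    W[d<=0]=np.nan
    return p,d,W
def pix(cam,P):
    K,D,T=info(cam); return cv2.projectPoints(np.asarray(P,float).reshape(-1,1,3),cv2.Rodrigues(T[:3,:3])[0],T[:3,3],K,D)[0][:,0]
def st():
    o=ctrl.get_obs()
    for k in('clock','tool_pos','orientation','force','opening','joint_pos'): print(k,np.round(o[k],4))
E
python3 - <<'E'
from h import *
st()
snap('scene','s0.png'); snap('top','t0.png')
for c in('scene','top'): print(c,[x.round(3).tolist() for x in info(c)])
E
```

```text
pics
clock 0.0
tool_pos [ 0.1641 -0.6542  0.2256]
orientation [-1.799894e+02 -9.770000e-02  1.040764e+02]
force [ 0.632  -0.2353  0.3011]
opening 0.0878
joint_pos [-5.94105e+01  2.05925e+01  6.33400e-01 -1.87000e-02 -7.01376e+01
 -1.65067e+01]
scene [[[504.67, 0.0, 322.154], [0.0, 504.67, 245.555], [0.0, 0.0, 1.0]], [0.033, 0.0, 0.0, 0.0, 0.0], [[0.686, -0.728, 0.004, -0.397], [-0.288, -0.277, -0.917, 0.218], [0.668, 0.627, -0.4, 1.033], [0.0, 0.0, 0.0, 1.0]]]
top [[[434.824, 0.0, 318.814], [0.0, 434.824, 244.402], [0.0, 0.0, 1.0]], [0.013, 0.0, 0.0, 0.0, 0.0], [[-0.066, -0.998, -0.002, 0.026], [-0.974, 0.065, -0.217, 0.547], [0.217, -0.013, -0.976, 0.936], [0.0, 0.0, 0.0, 1.0]]]
```

View pics/s0.png

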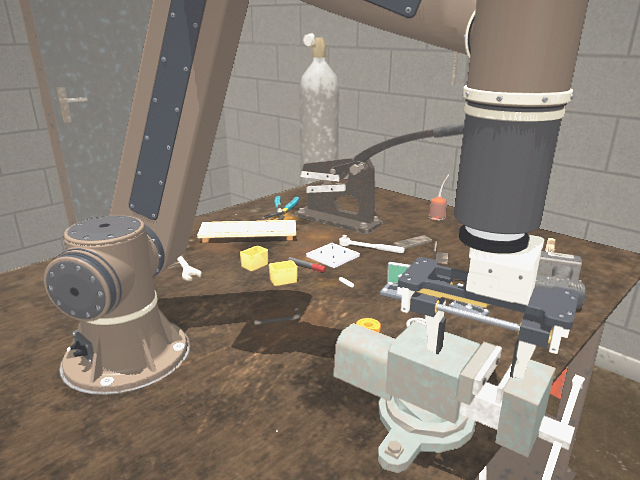

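View pics/t0.png

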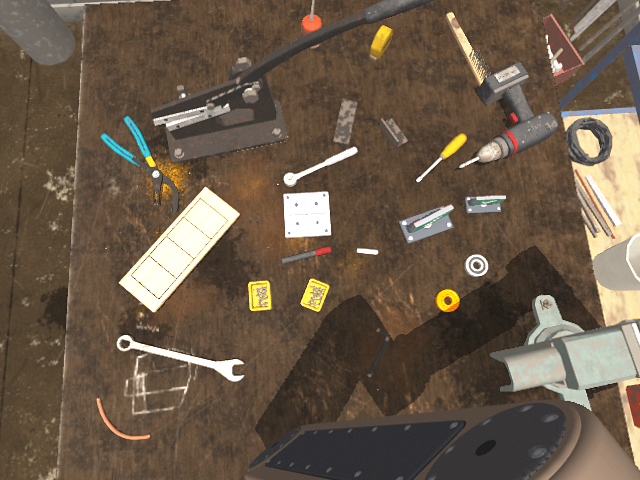

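The top picture shows:
- **Bins:** two yellow ones, at (260,296) and (315,295).
- **Bearing:** the steel-coloured one at (477,266). The orange look-alike is at (448,300).
- **Sign stands:** two, at (427,223), which is larger, and (485,204), which is smaller.
- **Stage and rack:** stage at (306,214), rack at (180,249).

I'll enlarge these areas to confirm.

```bash
python3 - <<'E'
from h import *
p,d,W=cloud('top')
a=cv2.resize(p[170:320,380:530],(600,600),interpolation=cv2.INTER_CUBIC)
cv2.imwrite('pics/c0.png',a[:,:,::-1])
b=cv2.resize(p[170:325,110:345],(800,528),interpolation=cv2.INTER_CUBIC)
cv2.imwrite('pics/c1.png',b[:,:,::-1])
for n in('bin_1','bearing','sign_stand','sign','stage','rack','sign_red'):
    for c in('top','scene'):
        print(n,c,[(np.round(r['location'],3).tolist(),round(r['score'],2)) for r in nets.boxes_of(n,c)])
E
```

```text
bin_1 top [([0.443, 0.011, 0.006], 0.74), ([0.485, -0.377, 0.017], 0.69), ([0.446, 0.136, 0.014], 0.65)]
bin_1 scene [([0.429, -0.006, 0.028], 0.79), ([0.437, 0.115, 0.033], 0.69), ([0.628, 0.002, 0.019], 0.39)]
bearing top [([0.404, -0.302, 0.018], 0.67), ([0.486, -0.378, 0.017], 0.56)]
bearing scene [([0.63, 0.005, 0.013], 0.66), ([0.415, -0.301, 0.012], 0.51)]
sign_stand top [([0.585, -0.272, 0.009], 0.94), ([0.628, -0.415, 0.01], 0.85)]
sign_stand scene [([0.575, -0.249, 0.041], 0.95), ([0.628, -0.421, 0.01], 0.64), ([0.578, -0.248, 0.07], 0.39)]
sign top [([0.592, -0.271, 0.086], 0.78), ([0.632, -0.424, 0.055], 0.62)]
sign scene [([0.576, -0.25, 0.065], 0.57)]
stage top [([0.637, 0.016, 0.012], 0.62)]
stage scene [([0.625, 0.002, 0.014], 0.75)]
rack top [([0.565, 0.321, 0.027], 0.81)]
rack scene []
sign_red top [([0.593, -0.27, 0.082], 0.74), ([0.632, -0.42, 0.058], 0.57)]
sign_red scene [([0.577, -0.248, 0.071], 0.51)]
```

View pics/c0.png

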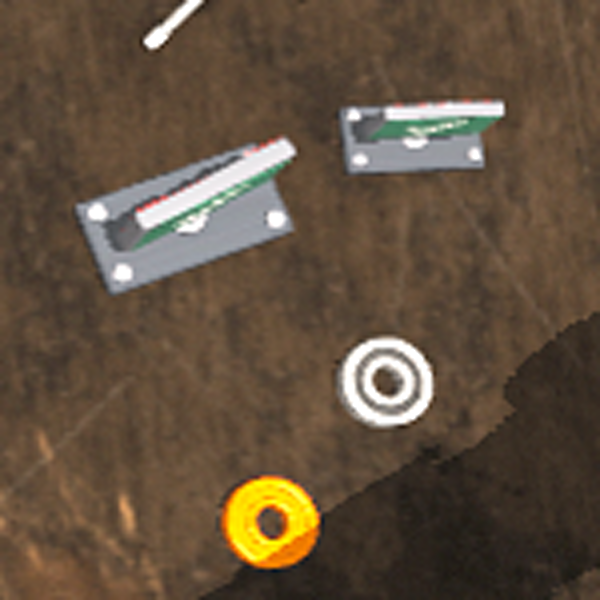

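View pics/c1.png

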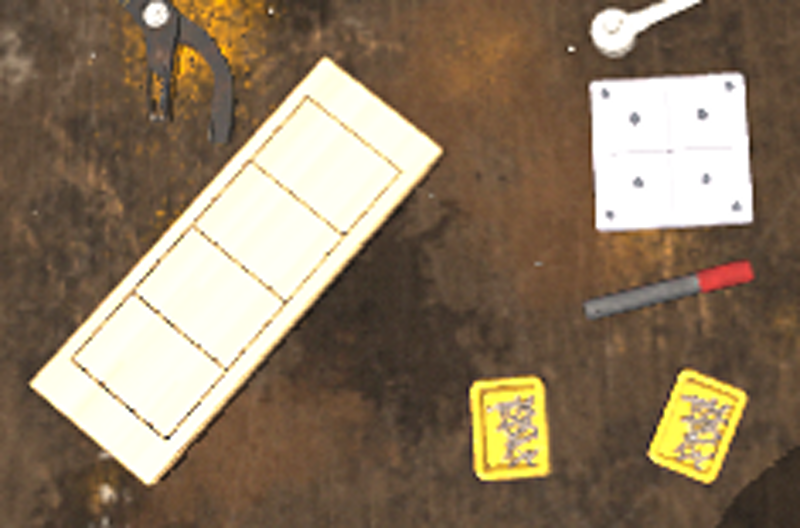

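The crops confirm which objects are meant. The larger sign is at (427,223), with its red face at the back and green in front. The steel bearing is at (477,266). Next I'll fit poses.

```bash
cat > fit.py <<'E'
from h import *
from scipy.optimize import minimize
S=4
def hullmask(cam,P,roi):
    x0,y0,x1,y1=roi
    q=(pix(cam,P)-[x0,y0]+0.5)*S-0.5
    m=np.zeros(((y1-y0)*S,(x1-x0)*S),np.uint8)
    h=cv2.convexHull(q.astype(np.float32))
    cv2.fillConvexPoly(m,np.round(h*16).astype(np.int32),1,shift=4)
    return m
def box(lx,ly,z0,z1,pose):
    x,y,a=pose; c,s=np.cos(a),np.sin(a)
    return np.array([[x+c*u*lx/2-s*v*ly/2,y+s*u*lx/2+c*v*ly/2,z] for z in(z0,z1) for u in(-1,1) for v in(-1,1)])
def disc(r,z0,z1,pose):
    t=np.linspace(0,2*np.pi,48,endpoint=False)
    return np.array([[pose[0]+r*np.cos(k),pose[1]+r*np.sin(k),z] for z in(z0,z1) for k in t])
def fit(views,model,p0,steps=(0.01,0.01,0.15)):
    # views: list of (cam,mask480x640 uint8); model(pose)->pts
    prep=[]
    for cam,mask in views:
        ys,xs=np.nonzero(mask); roi=(max(xs.min()-12,0),max(ys.min()-12,0),min(xs.max()+12,640),min(ys.max()+12,480))
        m=mask[roi[1]:roi[3],roi[0]:roi[2]].astype(np.float32)
        mm=cv2.resize(m,None,fx=S,fy=S,interpolation=cv2.INTER_LINEAR)>0.5
        prep.append((cam,roi,mm))
    def cost(p):
        c=0
        for cam,roi,mm in prep:
            h=hullmask(cam,model(p),roi)>0
            c+=1-(h&mm).sum()/max(1,(h|mm).sum())
        return c
    p=np.array(p0,float)
    for k in range(2):
        sx=np.array([p]+[p+np.eye(len(p))[i]*steps[i]/(1+2*k) for i in range(len(p))])
        r=minimize(cost,p,method='Nelder-Mead',options=dict(initial_simplex=sx,xatol=1e-4,fatol=1e-4,maxiter=200)); p=r.x
    return p,r.fun/len(prep)
def comp(mask,uv,grow=0):
    n,l,s,c=cv2.connectedComponentsWithStats(mask.astype(np.uint8))
    ys,xs=np.nonzero(mask); i=np.argmin((xs-uv[0])**2+(ys-uv[1])**2)
    m=(l==l[ys[i],xs[i]]).astype(np.uint8)
    cs,_=cv2.findContours(m,cv2.RETR_EXTERNAL,cv2.CHAIN_APPROX_NONE)
    o=np.zeros_like(m); cv2.drawContours(o,cs,-1,1,-1); return o
def yellow(p):
    h=cv2.cvtColor(p,cv2.COLOR_RGB2HSV); return (h[...,0]>20)&(h[...,0]<36)&(h[...,1]>100)&(h[...,2]>70)
def bins(cams=('top',),seeds=()):
    out=[]
    for s in seeds:
        vs=[]
        for cam in cams:
            p,d=load(cam); m=comp(yellow(p),pix(cam,[[s[0],s[1],0.03]])[0]); vs.append((cam,m))
        out.append(fit(vs,lambda q:box(.046,.064,0,.044,q),list(s)))
    return out
E
python3 - <<'E'
from fit import *
for cams in(('top',),('scene',),('top','scene')):
  for p,c in bins(cams,[(.445,.005,-1.9+np.pi/2),(.445,.13,-1.57+.1)]): print(cams,p.round(4),np.degrees(p[2]).round(1),round(c,3))
p,d=load('top')
hsv=cv2.cvtColor(p,cv2.COLOR_RGB2HSV)
w=(hsv[...,1]<60)&(hsv[...,2]>200)
m=comp(cv2.morphologyEx(w.astype(np.uint8),cv2.MORPH_CLOSE,np.ones((3,3))),(306,222)); print(m.sum())
print('stage',fit([('top',m)],lambda q:box(.11,.11,0,.012,q),[.637,.016,.05]))
h,s,v=p[184,300],p[214,200],p[250,180]
r=(p.min(-1)>150)&(hsv[...,2]>200); m=comp(r,(185,250)); print(m.sum())
print('rack',fit([('top',m)],lambda q:box(.11,.30,0.028,.03,q),[.565,.321,-2.4+np.pi]))
m=comp((p.min(-1)>90),(477,257)); print(m.sum())
print('bearing',fit([('top',m)],lambda q:disc(.026,0,.015,q),[.486,-.378],steps=(.01,.01)))
E
```

```text
('top',) [ 0.476   0.0278 -0.3121] -17.9 0.979
('top',) [ 0.4813  0.1459 -1.8821] -107.8 0.981
('scene',) [ 0.4392  0.011  -0.2188] -12.5 0.178
('scene',) [ 0.4443  0.1333 -1.4145] -81.0 0.091
('top', 'scene') [ 0.4396  0.0114 -0.205 ] -11.7 0.585
('top', 'scene') [ 0.4439  0.1328 -1.4319] -82.0 0.542
1973
stage (array([ 0.63838249,  0.01392463, -0.00730732]), np.float64(0.03772831926323872))
5830
rack (array([0.56948418, 0.31632798, 0.83044087]), np.float64(0.014453927444460946))
444
bearing (array([ 0.48388673, -0.38062647]), np.float64(0.041061452513966534))
```

```bash
python3 - <<'E'
from fit import *
p,d=load('top'); hsv=cv2.cvtColor(p,cv2.COLOR_RGB2HSV)
print(hsv[284:310:3,252:272:3].tolist()[:3])
m=yellow(p); n,l,s,c=cv2.connectedComponentsWithStats(m.astype(np.uint8)); print([ (a.tolist(),b.round().tolist()) for a,b in zip(s,c) if a[4]>30])
print(pix('top',[[.44,.01,.03],[.444,.133,.03]]))
E
```

```text
[[[19, 169, 204], [20, 182, 209], [20, 194, 221], [20, 196, 223], [26, 190, 254], [30, 176, 255], [18, 131, 123]], [[27, 181, 255], [30, 175, 255], [30, 166, 255], [17, 82, 229], [18, 132, 176], [30, 171, 255], [18, 130, 133]], [[23, 188, 246], [25, 139, 255], [18, 81, 199], [22, 146, 245], [17, 70, 204], [27, 150, 255], [18, 136, 144]]]
[([0, 0, 640, 480, 305367], [319.0, 240.0]), ([370, 26, 22, 33, 337], [380.0, 40.0]), ([442, 134, 24, 24, 254], [454.0, 145.0]), ([146, 156, 9, 11, 62], [150.0, 161.0]), ([301, 279, 28, 33, 396], [314.0, 294.0]), ([248, 281, 23, 30, 398], [259.0, 296.0]), ([437, 290, 22, 20, 265], [446.0, 299.0])]
[[313.19199838 293.35046536]
 [259.76420296 295.17659467]]
```

```bash
python3 - <<'E'
s=open('fit.py').read()
a=s.index('def yellow'); b=s.index('def bins')
s=s[:a]+'''def yellow(p):
    h=cv2.cvtColor(p,cv2.COLOR_RGB2HSV); return (h[...,0]>=16)&(h[...,0]<36)&(h[...,1]>115)&(h[...,2]>175)
'''+s[b:]
a=s.index('def comp'); b=s.index('def yellow')
s=s[:a]+'''def comp(mask,uv,rad=14):
    n,l,st,c=cv2.connectedComponentsWithStats(mask.astype(np.uint8))
    yy,xx=np.mgrid[0:480,0:640]; near=((xx-uv[0])**2+(yy-uv[1])**2<rad*rad)&(l>0)
    ids=np.unique(l[near]); k=ids[np.argmax(st[ids,4])]
    m=(l==k).astype(np.uint8)
    cs,_=cv2.findContours(m,cv2.RETR_EXTERNAL,cv2.CHAIN_APPROX_NONE)
    o=np.zeros_like(m); cv2.drawContours(o,cs,-1,1,-1); return o
'''+s[b:]
open('fit.py','w').write(s)
E
python3 - <<'E'
from fit import *
for cams in(('top',),('scene',),('top','scene')):
  for p,c in bins(cams,[(.44,.011,-.22),(.444,.133,.12)]): print(cams,p.round(4),np.degrees(p[2]).round(1),round(c,3))
# stage & rack using finer
p,d=load('top'); hsv=cv2.cvtColor(p,cv2.COLOR_RGB2HSV)
m=comp((p.min(-1)>110),(477,266)); print(m.sum())
print('bearing',fit([('top',m)],lambda q:disc(.026,0,.015,q),[.486,-.378],steps=(.01,.01)))
# overlays
o=cv2.resize(p,None,fx=4,fy=4,interpolation=cv2.INTER_CUBIC)
def dr(P,c):
    for a in P: q=(pix('top',[a])[0]+.5)*4-.5; cv2.circle(o,tuple(int(v*16) for v in q),5*16,c,1,cv2.LINE_AA,4)
dr(box(.11,.11,.012,.012,(.6384,.0139,-.0073))[:4],(255,0,0)); dr([[.6384+.024*i,.0139+.024*j,.02] for i in(-1,1) for j in (-1,1)]+[[.6384,.0139,.012]],(255,0,255))
dr(box(.088,.24,.03,.03,(.5695,.3163,.8304))[:4],(255,0,0));
cv2.imwrite('pics/o1.png',cv2.resize(o[170*4:320*4,110*4:345*4],(800,510))[:,:,::-1])
# sign cloud
p,d,W=cloud('top')
q=W[195:245,395:460].reshape(-1,3); q=q[q[:,2]>.07]; print(len(q),q.mean(0),q[:,2].max())
pp,dd=load('scene')
cv2.imwrite('pics/c2.png',cv2.resize(pp[240:310,360:480],(800,466),interpolation=cv2.INTER_CUBIC)[:,:,::-1])
E
```

```text
('top',) [0.437  0.0069 1.1194] 64.1 0.038
('top',) [0.4444 0.1347 1.5948] 91.4 0.053
('scene',) [ 0.432   0.0026 -0.749 ] -42.9 0.686
('scene',) [ 0.4601  0.1413 -0.4422] -25.3 0.599Traceback (most recent call last):
  File "<stdin>", line 3, in <module>
  File "fit.py", line 51, in bins
    out.append(fit(vs,lambda q:box(.046,.064,0,.044,q),list(s)))
               ~~~^^^^^^^^^^^^^^^^^^^^^^^^^^^^^^^^^^^^^^^^^^^^^
  File "fit.py", line 34, in fit
    r=minimize(cost,p,method='Nelder-Mead',options=dict(initial_simplex=sx,xatol=1e-4,fatol=1e-4,maxiter=200)); p=r.x
    res = _minimize_neldermead(fun, x0, args, callback, bounds=bounds,
                               **options)
    fxc = func(xc)
    fx = function(np.copy(x), *(wrapper_args + args))
  File "fit.py", line 28, in cost
    h=hullmask(cam,model(p),roi)>0
      ~~~~~~~~^^^^^^^^^^^^^^^^^^
  File "fit.py", line 6, in hullmask
    q=(pix(cam,P)-[x0,y0]+0.5)*S-0.5
       ~~~^^^^^^^
  File "h.py", line 28, in pix
    K,D,T=info(cam); return cv2.projectPoints(np.asarray(P,float).reshape(-1,1,3),cv2.Rodrigues(T[:3,:3])[0],T[:3,3],K,D)[0][:,0]
          ~~~~^^^^^
  File "h.py", line 11, in info
    c=vision.camera_info(cam); return np.array(c['camera_matrix'],float),np.array(c['D'],float),np.array(c['camera_from_world'],float)
ValueError: time passes only in moves, steps and waits
```

```bash
python3 - <<'E'
s=open('h.py').read()
s=s.replace('''def info(cam):
    c=vision''','''from functools import lru_cache
@lru_cache(None)
def info(cam):
    c=vision''')
open('h.py','w').write(s)
s=open('fit.py').read()
s=s.replace("def yellow(p):","def yellow(p,cam='top'):").replace("; return (h[...,0]>=16)","\n    if cam=='scene': return (h[...,0]>20)&(h[...,0]<36)&(h[...,1]>100)&(h[...,2]>70)\n    return (h[...,0]>=16)").replace("comp(yellow(p),","comp(yellow(p,cam),")
open('fit.py','w').write(s)
E
python3 - <<'E'
from fit import *
for cams in(('top',),('scene',),('top','scene')):
  for p,c in bins(cams,[(.44,.011,1.12),(.444,.133,1.59)]): print(cams,p.round(4),np.degrees(p[2]).round(1),round(c,3))
p,d=load('top'); hsv=cv2.cvtColor(p,cv2.COLOR_RGB2HSV)
m=comp((p.min(-1)>110),(477,266)); print(m.sum())
print('bearing',fit([('top',m)],lambda q:disc(.026,0,.015,q),[.486,-.378],steps=(.01,.01)))
o=cv2.resize(p,None,fx=4,fy=4,interpolation=cv2.INTER_CUBIC)
def dr(P,c):
    for a in P: q=(pix('top',[a])[0]+.5)*4-.5; cv2.circle(o,tuple(int(v*16) for v in q),5*16,c,1,cv2.LINE_AA,4)
dr(box(.11,.11,.012,.012,(.6384,.0139,-.0073))[:4],(255,0,0)); dr([[.6384+.024*i,.0139+.024*j,.02] for i in(-1,1) for j in (-1,1)]+[[.6384,.0139,.012]],(255,0,255))
dr(box(.088,.24,.03,.03,(.5695,.3163,.8304))[:4],(255,0,0));
cv2.imwrite('pics/o1.png',cv2.resize(o[170*4:320*4,110*4:345*4],(800,510))[:,:,::-1])
p,d,W=cloud('top')
q=W[195:245,395:460].reshape(-1,3); q=q[q[:,2]>.07]; print(len(q),q.mean(0),q[:,2].max())
c=np.cov(q[:,:2].T); w,v=np.linalg.eigh(c); print(v[:,1],np.sqrt(w))
pp,dd=load('scene')
cv2.imwrite('pics/c2.png',cv2.resize(pp[240:310,360:480],(800,466),interpolation=cv2.INTER_CUBIC)[:,:,::-1])
cv2.imwrite('pics/c3.png',cv2.resize(p[195:250,390:465],(800,587),interpolation=cv2.INTER_CUBIC)[:,:,::-1])
E
```

```text
('top',) [0.437  0.007  1.1202] 64.2 0.038
('top',) [0.4443 0.1347 1.5972] 91.5 0.053
('scene',) [0.4379 0.0079 1.0238] 58.7 0.091
('scene',) [0.4439 0.1329 1.6735] 95.9 0.089
('top', 'scene') [0.4369 0.007  1.1061] 63.4 0.072
('top', 'scene') [0.4444 0.1347 1.5985] 91.6 0.074
423
bearing (array([ 0.48396066, -0.3815961 ]), np.float64(0.04945838084378562))
288 [ 0.59017355 -0.27062944  0.08341259] 0.08903728903991137
[-0.40066186  0.916226  ] [0.00413699 0.02928855]
```

View pics/o1.png

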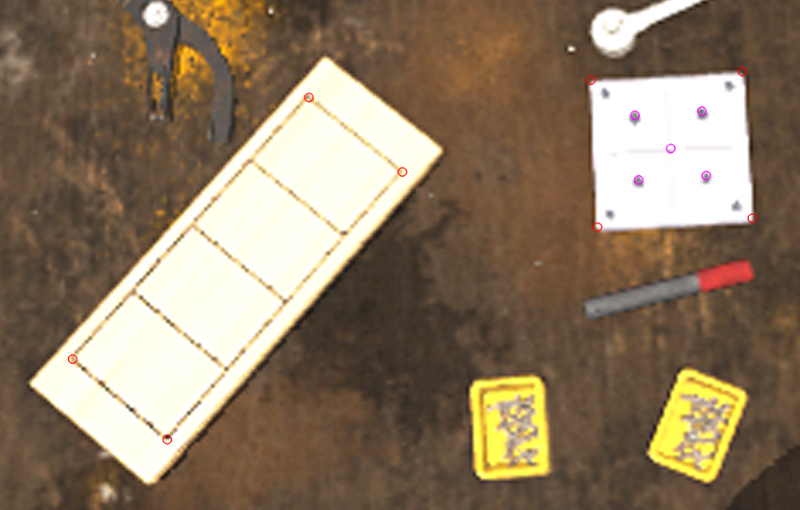

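View pics/c3.png

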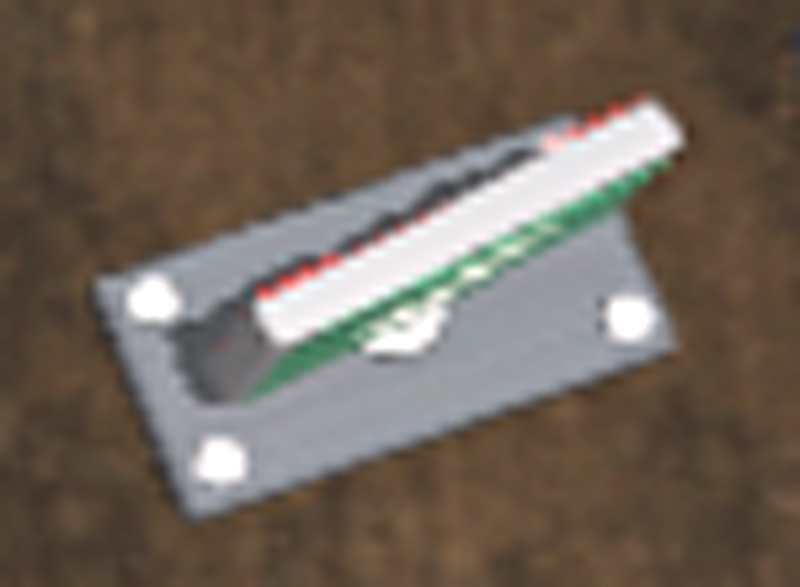

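View pics/c2.png

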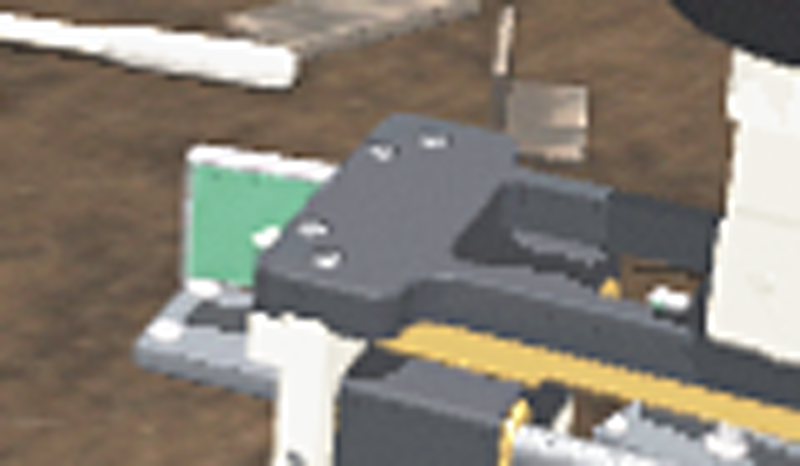

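```bash
cat > signfit.py <<'E'
from fit import *
def signfit(p0=(.59,-.268,.4,.1),usebase=True,fn=None,base=None):
    p,d=load('top')
    roi=(390,185,470,255); x0,y0,x1,y1=roi
    c=cv2.resize(p[y0:y1,x0:x1],None,fx=S,fy=S,interpolation=cv2.INTER_LINEAR).astype(int)
    hsv=cv2.cvtColor(c.astype(np.uint8),cv2.COLOR_RGB2HSV)
    brown=(c[...,0]-c[...,2]>12)&(hsv[...,2]<150)&~((hsv[...,1]>150)&((hsv[...,0]<6)|(hsv[...,0]>170)))
    m=(~brown).astype(np.uint8)
    n,l,st,_=cv2.connectedComponentsWithStats(m); k=1+np.argmax(st[1:,4]); m=l==k
    cs,_=cv2.findContours(m.astype(np.uint8),cv2.RETR_EXTERNAL,cv2.CHAIN_APPROX_NONE); mm=np.zeros(m.shape,np.uint8); cv2.drawContours(mm,cs,-1,1,-1); m=mm>0
    white=(c.min(-1)>190)
    n,l,st,_=cv2.connectedComponentsWithStats(white.astype(np.uint8)); k=1+np.argmax(st[1:,4]); wt=l==k
    def parts(q):
        b=box(.06,.12,0,.012,q[:3]); pn=box(.012,.1,.032,.084,(q[0],q[1],q[2]+q[3])); tp=box(.012,.1,.0838,.084,(q[0],q[1],q[2]+q[3]))
        return hullmask('top',b,roi)>0,hullmask('top',pn,roi)>0,hullmask('top',tp,roi)>0
    iou=lambda a,b:1-(a&b).sum()/max(1,(a|b).sum())
    def cost(q):
        if base is not None: q=np.r_[base,q]
        b,pn,tp=parts(q); return iou(b|pn,m)+.5*iou(tp,wt)
    q=np.array(p0,float)
    if base is not None: q=q[3:]
    for k in range(3):
        st_=np.array([.008,.008,.12,.15])[-len(q):]/(1+k)
        sx=np.array([q]+[q+np.eye(len(q))[i]*st_[i] for i in range(len(q))])
        r=minimize(cost,q,method='Nelder-Mead',options=dict(initial_simplex=sx,xatol=1e-4,fatol=1e-5,maxiter=400)); q=r.x
    if base is not None: q=np.r_[base,q]
    b,pn,tp=parts(q)
    if fn:
        o=c.astype(np.uint8).copy()
        for a,col in((b,(255,255,0)),(pn,(0,255,255)),(tp,(255,0,255))):
            cs,_=cv2.findContours(a.astype(np.uint8),cv2.RETR_EXTERNAL,cv2.CHAIN_APPROX_NONE); cv2.drawContours(o,cs,-1,col,1)
        cv2.imwrite('pics/'+fn,cv2.resize(o,None,fx=2,fy=2)[:,:,::-1])
    return q,(iou(b|pn,m),iou(tp,wt))
E
python3 - <<'E'
from signfit import *
q,c=signfit(fn='g0.png'); print(q.round(4),np.degrees(q[2:]).round(2),c)
T=info('top')[2]; print(-T[:3,:3].T@T[:3,3])
E
```

```text
[ 0.593  -0.2738  0.2783  0.1332] [15.94  7.63] (np.float64(0.04247232647631716), np.float64(0.1841473178542834))
[0.33186906 0.00261224 1.03280303]
```

View pics/g0.png

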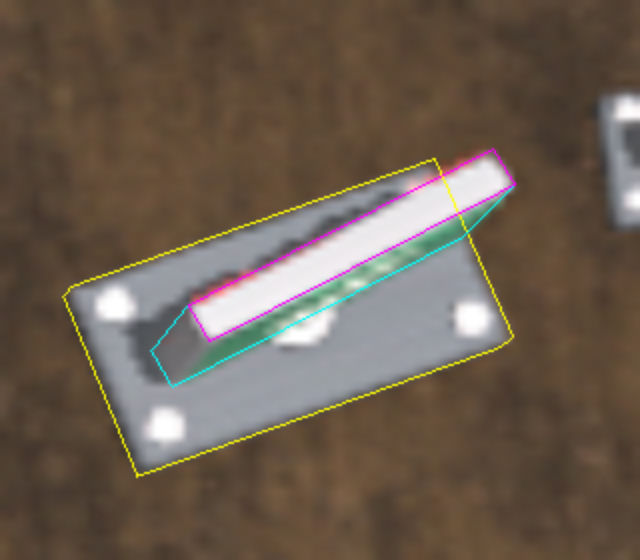

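```bash
cat > plan.py <<'E'
import sys
from h import *
from scipy.spatial.transform import Rotation as R
# usage: plan.py x y z yaw : shift needed in current tool axes (units 4cm), turn in units .1rad ; then split in n rows
def plan(x,y,z,yaw):
    o=ctrl.get_obs(); A=R.from_euler('xyz',o['orientation'],degrees=True); p=np.array(o['tool_pos'])
    B=R.from_euler('xyz',[180,0,yaw],degrees=True)
    rv=(A.inv()*B).as_rotvec()/0.1
    d=np.array([x,y,z])-p
    s=A.inv().apply(d)/0.04; s2=B.inv().apply(d)/0.04
    print('t',round(o['clock'],2),'pos',p.round(4),'rpy',np.round(o['orientation'],2),'F',np.round(o['force'],1),'open',round(o['opening'],4),'j',np.round(o['joint_pos'],1))
    print('turn',rv.round(2),' shift(now axes)',s.round(3),' shift(after turn axes)',s2.round(3),'world d mm',(d*1000).round(1))
    # smooth combined: n rows
    n=int(np.ceil(max(np.abs(rv).max(),np.abs(s).max(),np.linalg.norm(d[:2])/.04)+1e-6))
    dr=R.from_rotvec(rv*0.1/n); C=A; rows=[]
    for i in range(n):
        rows.append(np.r_[rv/n,C.inv().apply(d/n)/0.04]); C=C*dr
    print('combined n=',n)
    for r in rows: print(' '.join('%.2f'%(v+0) for v in r))
if __name__=='__main__':
    plan(*map(float,sys.argv[1:5]))
E
python3 - <<'E'
from h import *
p,d,W=cloud('top')
ok=np.isfinite(W[...,2])
for (a,b) in [((.15,.35),(-.7,-.45)),((.35,.5),(-.7,-.45)),((.5,.75),(-.7,-.45)),((.35,.75),(-.45,-.1)),((.3,.75),(-.1,.2)),((.35,.8),(.2,.5))]:
    s=ok&(W[...,0]>a[0])&(W[...,0]<a[1])&(W[...,1]>b[0])&(W[...,1]<b[1]); z=W[...,2][s]; print(a,b,np.percentile(z,[50,95,99,99.9]).round(3))
E
python3 plan.py .593 -.2738 .22 23.57
```

```text
(0.15, 0.35) (-0.7, -0.45) [0.119 0.151 0.152 0.154]
(0.35, 0.5) (-0.7, -0.45) [0.001 0.018 0.028 0.033]
(0.5, 0.75) (-0.7, -0.45) [0.001 0.004 0.042 0.056]
(0.35, 0.75) (-0.45, -0.1) [0.001 0.016 0.082 0.087]
(0.3, 0.75) (-0.1, 0.2) [0.002 0.015 0.044 0.048]
(0.35, 0.8) (0.2, 0.5) [0.003 0.033 0.035 0.036]
t 0.8 pos [ 0.1642 -0.6547  0.2266] rpy [-180.      0.    104.08] F [-0.4  0.7  0. ] open 0.0875 j [-59.4  20.5   0.7   0.  -70.1 -16.5]
turn [ 0.    0.   14.05]  shift(now axes) [ 6.628 12.715  0.165]  shift(after turn axes) [13.633 -4.442  0.165] world d mm [428.8 380.9  -6.6]
combined n= 15
0.00 0.00 0.94 0.44 0.85 0.01
0.00 0.00 0.94 0.52 0.80 0.01
0.00 0.00 0.94 0.59 0.75 0.01
0.00 0.00 0.94 0.66 0.69 0.01
0.00 0.00 0.94 0.72 0.63 0.01
0.00 0.00 0.94 0.78 0.56 0.01
0.00 0.00 0.94 0.83 0.48 0.01
0.00 0.00 0.94 0.87 0.40 0.01
0.00 0.00 0.94 0.90 0.32 0.01
0.00 0.00 0.94 0.93 0.23 0.01
0.00 0.00 0.94 0.94 0.15 0.01
0.00 0.00 0.94 0.95 0.06 0.01
0.00 0.00 0.94 0.96 -0.03 0.01
0.00 0.00 0.94 0.95 -0.12 0.01
0.00 0.00 0.94 0.93 -0.21 0.01
```

```bash
python3 -m jog '0 0 0.94 0.44 0.85 0 1;0 0 0.94 0.52 0.8 0 1;0 0 0.94 0.59 0.75 0 1;0 0 0.94 0.66 0.69 0 1;0 0 0.94 0.72 0.63 0 1;0 0 0.94 0.78 0.56 0 1;0 0 0.94 0.83 0.48 0 1;0 0 0.94 0.87 0.4 0 1'; python3 plan.py .593 -.2738 .22 23.57
```

```text
clock: 1.8
tool_pos: [0.3941, -0.4507, 0.2268]
orientation: [180.0, 0.0, 60.8]
force: [0.8, -0.6, -0.5]
opening: 0.0878
t 1.8 pos [ 0.3941 -0.4507  0.2268] rpy [179.97   0.    60.82] F [ 0.8 -0.6 -0.5] open 0.0878 j [-30.1  13.4  -9.3   0.  -67.2 -89. ]
turn [ 0.  -0.   6.5]  shift(now axes) [6.284 2.185 0.17 ]  shift(after turn axes) [ 6.325 -2.065  0.169] world d mm [198.9 176.9  -6.8]
combined n= 7
0.00 -0.00 0.93 0.90 0.31 0.02
0.00 -0.00 0.93 0.92 0.23 0.02
0.00 -0.00 0.93 0.94 0.14 0.02
0.00 -0.00 0.93 0.95 0.05 0.02
0.00 -0.00 0.93 0.95 -0.04 0.02
0.00 -0.00 0.93 0.94 -0.12 0.02
0.00 -0.00 0.93 0.93 -0.21 0.02
```

```bash
python3 -m jog '0 0 0.94 0.9 0.32 0 1;0 0 0.94 0.93 0.23 0 1;0 0 0.94 0.94 0.15 0 1;0 0 0.94 0.95 0.06 0 1;0 0 0.94 0.96 -0.03 0 1;0 0 0.94 0.95 -0.12 0 1;0 0 0.9 0.93 -0.21 0 1;0 0 0 0 0 0 1'; python3 plan.py .593 -.2738 .053 23.57; python3 - <<'E'
from h import *
snap('top','t1.png');snap('scene','s1.png')
E
```

```text
clock: 2.8
tool_pos: [0.5957, -0.2731, 0.2261]
orientation: [-180.0, 0.0, 23.6]
force: [-1.4, -0.0, -0.3]
opening: 0.0878
t 2.8 pos [ 0.5957 -0.2731  0.2261] rpy [-1.7999e+02  1.0000e-02  2.3630e+01] F [-1.4 -0.  -0.3] open 0.0878 j [  -7.6   18.7   -2.    -0.   -69.2 -148.8]
turn [-0.    0.    0.01]  shift(now axes) [-0.069 -0.009  4.327]  shift(after turn axes) [-0.07  -0.01   4.327] world d mm [  -2.7   -0.7 -173.1]
combined n= 5
-0.00 0.00 0.00 -0.01 -0.00 0.87
-0.00 0.00 0.00 -0.01 -0.00 0.87
-0.00 0.00 0.00 -0.01 -0.00 0.87
-0.00 0.00 0.00 -0.01 -0.00 0.87
-0.00 0.00 0.00 -0.01 -0.00 0.87
```

View pics/t1.png

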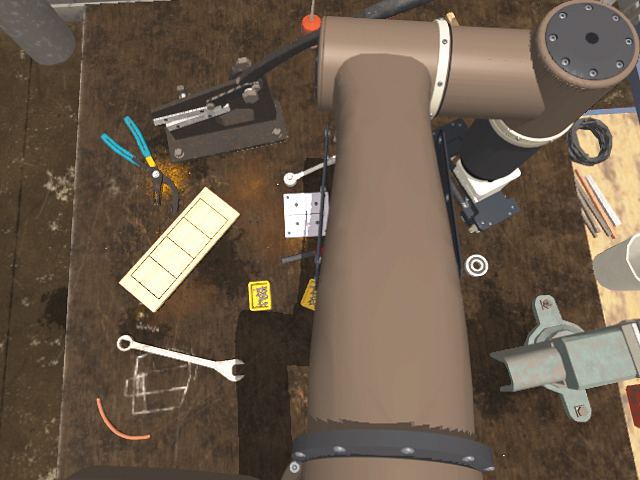

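View pics/s1.png

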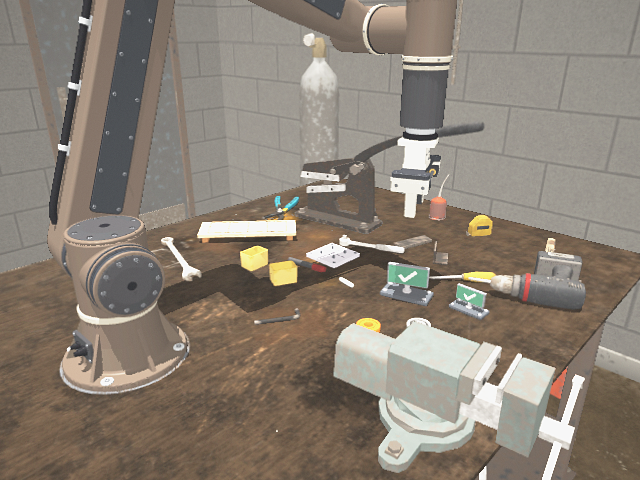

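The picture shows only two bins, and the panel is unobstructed in the scene view. I'll check the sign fit there before pinching.

```bash
python3 - <<'E'
from fit import *
p,d=load('scene'); k=8
roi=p[250:315,370:465]; o=cv2.resize(roi,None,fx=k,fy=k,interpolation=cv2.INTER_CUBIC).copy()
def dr(P,c):
    for a in pix('scene',P): q=(a-[370,250]+.5)*k-.5; cv2.circle(o,tuple(int(v) for v in q),5,c,1,cv2.LINE_AA)
dr(box(.06,.12,0,.012,(.593,-.2738,.2783)),(255,255,0)); dr(box(.012,.1,.032,.084,(.593,-.2738,.4115)),(255,0,255))
cv2.imwrite('pics/c4.png',o[:,:,::-1])
E
```

```text
(no output)
```

View pics/c4.png

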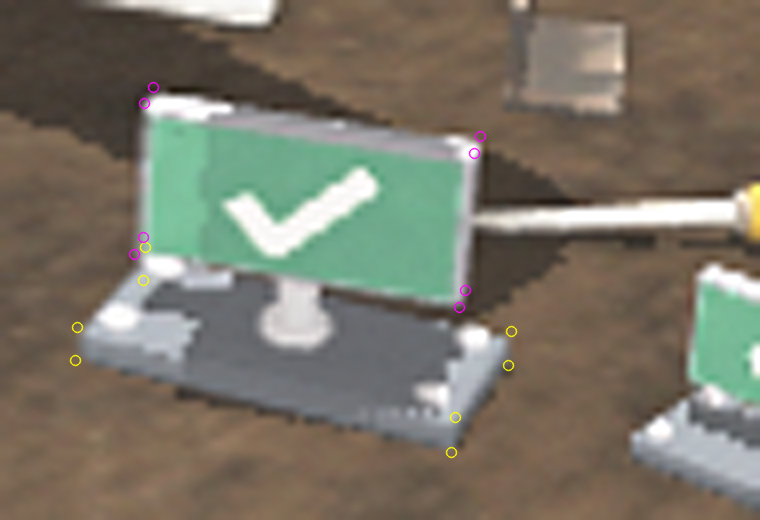

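```bash
python3 -m jog '0 0 0 -0.07 -0.01 0.9 1;0 0 0 0 0 0.9 1;0 0 0 0 0 0.9 1;0 0 0 0 0 0.9 1;0 0 0 0 0 0.8 1;0 0 0 0 0 0 1;0 0 0 0 0 0 1'; python3 plan.py .593 -.2738 .05 23.57|head -2;  python3 - <<'E'
from h import *
p,d=snap('scene')
cv2.imwrite('pics/c5.png',cv2.resize(p[210:315,360:480],None,fx=6,fy=6,interpolation=cv2.INTER_CUBIC)[:,:,::-1])
E
```

```text
clock: 3.78
tool_pos: [0.5918, -0.2764, 0.052]
orientation: [179.9, -0.1, 23.5]
force: [0.5, 1.4, 0.6]
opening: 0.0877
t 3.77 pos [ 0.5918 -0.2764  0.052 ] rpy [ 1.7993e+02 -6.0000e-02  2.3530e+01] F [0.5 1.4 0.6] open 0.0877 j [  -7.9   27.1  -13.9    0.   -48.9 -148.6]
turn [ 0.01 -0.01 -0.01]  shift(now axes) [ 0.052 -0.048  0.051]  shift(after turn axes) [ 0.052 -0.048  0.051] world d mm [ 1.2  2.6 -2. ]
```

View pics/c5.png

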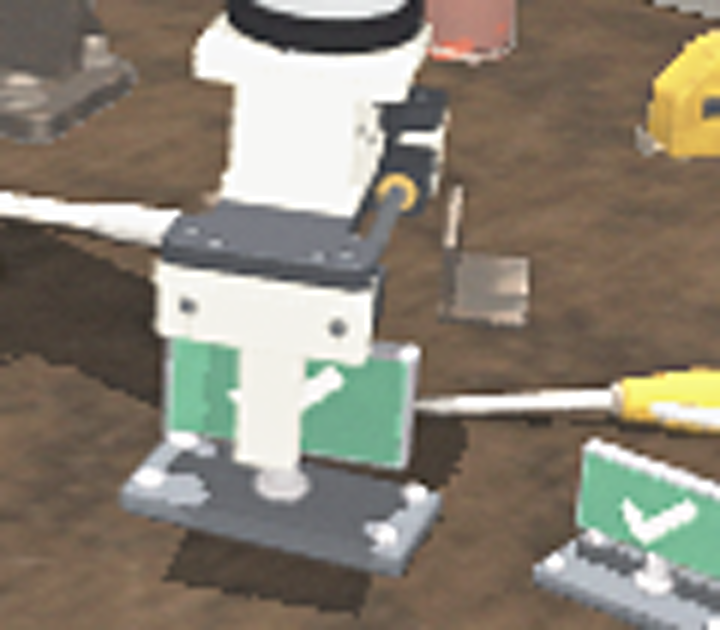

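```bash
python3 -m jog '0 0 0 0.04 -0.05 0 1;0 0 0 0 0 0 1'; python3 plan.py .593 -.2738 .05 23.57|head -2; python3 -m jog '0 0 0 0 0 0 1';
```

```text
clock: 4.08
tool_pos: [0.5926, -0.273, 0.0516]
orientation: [179.9, -0.1, 23.5]
force: [0.2, -0.3, 0.4]
opening: 0.0871
t 4.08 pos [ 0.5926 -0.273   0.0516] rpy [ 1.7995e+02 -8.0000e-02  2.3540e+01] F [ 0.2 -0.3  0.4] open 0.0871 j [  -7.6   27.1  -14.1    0.   -48.8 -148.8]
turn [ 0.01 -0.01 -0.  ]  shift(now axes) [0.001 0.022 0.041]  shift(after turn axes) [0.001 0.022 0.041] world d mm [ 0.4 -0.8 -1.6]
clock: 4.2
tool_pos: [0.5923, -0.273, 0.0511]
orientation: [180.0, -0.0, 23.5]
force: [0.3, -0.1, 0.5]
opening: 0.0877
```

```bash
python3 -m jog '0 0 0 0 0 0 -0.5;0 0 0 0 0 0 -0.5;0 0 0 0 0 0 -0.6;0 0 0 0 0 0 -1;0 0 0 0 0 0 -1;0 0 0 0 0 0 -1';python3 -m jog '0 0 0 0 0 0 -1;0 0 0 0 0 0 -1'
```

```text
clock: 4.95
tool_pos: [0.592, -0.2731, 0.0506]
orientation: [-180.0, 0.0, 23.5]
force: [0.2, 0.6, 0.2]
opening: 0.033
clock: 5.2
tool_pos: [0.592, -0.2731, 0.0506]
orientation: [180.0, -0.0, 23.5]
force: [1.3, -0.7, 0.6]
opening: 0.0131
```

```bash
python3 -m jog '0 0 0 0 0 0 -1;0 0 0 0 0 0 -1'; python3 plan.py .593 -.2738 .05 195.94|head -2
```

```text
clock: 5.45
tool_pos: [0.5924, -0.2729, 0.0506]
orientation: [180.0, -0.0, 23.5]
force: [1.8, 0.8, -1.5]
opening: 0.0117
t 5.45 pos [ 0.5924 -0.2729  0.0506] rpy [ 1.7999e+02 -3.0000e-02  2.3540e+01] F [ 1.8  0.8 -1.5] open 0.0117 j [  -7.6   27.1  -14.1   -0.   -48.8 -148.8]
turn [ 1.000e-02  0.000e+00 -3.009e+01]  shift(now axes) [0.006 0.026 0.014]  shift(after turn axes) [-0.009 -0.025  0.014] world d mm [ 0.6 -0.9 -0.6]
```

```bash
python3 -m jog '0 0 -0.5 0 0 0 -1;0 0 -0.8 0 0 0 -1;0 0 -0.8 0 0 0 -1;0 0 -0.9 0 0 0 -1'; python3 -m jog '0 0 -1 0 0 0 -1;0 0 -1 0 0 0 -1;0 0 -1 0 0 0 -1;0 0 -1 0 0 0 -1'
```

```text
clock: 5.95
tool_pos: [0.5922, -0.2731, 0.0506]
orientation: [180.0, -0.0, 40.9]
force: [0.6, 0.3, -0.6]
opening: 0.0117
clock: 6.45
tool_pos: [0.592, -0.2733, 0.0506]
orientation: [180.0, 0.0, 63.8]
force: [0.5, -1.2, -1.0]
opening: 0.0116
```

```bash
python3 -m jog '0 0 -1 0 0 0 -1;0 0 -1 0 0 0 -1;0 0 -1 0 0 0 -1;0 0 -1 0 0 0 -1;0 0 -1 0 0 0 -1;0 0 -1 0 0 0 -1;0 0 -1 0 0 0 -1;0 0 -1 0 0 0 -1'
```

```text
clock: 7.45
tool_pos: [0.592, -0.2738, 0.0506]
orientation: [-180.0, 0.0, 109.6]
force: [1.4, -3.4, -2.1]
opening: 0.0116
```

```bash
python3 -m jog '0 0 -1 0 0 0 -1;0 0 -1 0 0 0 -1;0 0 -1 0 0 0 -1;0 0 -1 0 0 0 -1;0 0 -1 0 0 0 -1;0 0 -1 0 0 0 -1;0 0 -1 0 0 0 -1;0 0 -1 0 0 0 -1'; python3 plan.py .593 -.2738 .05 195.94|head -2
```

```text
clock: 8.45
tool_pos: [0.5923, -0.2743, 0.0506]
orientation: [-179.9, 0.1, 155.5]
force: [2.3, -5.3, -2.9]
opening: 0.0117
t 8.45 pos [ 0.5923 -0.2743  0.0506] rpy [-1.7995e+02  6.0000e-02  1.5548e+02] F [ 2.3 -5.3 -2.9] open 0.0117 j [ -7.7  27.2 -14.1   0.1 -48.7 -16.9]
turn [-0.01  0.01 -7.06]  shift(now axes) [-0.011  0.018  0.014]  shift(after turn axes) [-0.02   0.006  0.014] world d mm [ 0.7  0.5 -0.6]
```

```bash
python3 -m jog '0 0 -1 0 0 0 -1;0 0 -1 0 0 0 -1;0 0 -1 0 0 0 -1;0 0 -1 0 0 0 -1;0 0 -1 0 0 0 -1;0 0 -1 0 0 0 -1;0 0 -1 0 0 0 -1;0 0 0 0 0 0 -1';  python3 plan.py .593 -.2738 .05 195.94|head -2
```

```text
clock: 9.45
tool_pos: [0.5928, -0.2743, 0.0506]
orientation: [-179.9, 0.1, -164.5]
force: [4.0, -5.8, -4.5]
opening: 0.0116
t 9.45 pos [ 0.5928 -0.2743  0.0506] rpy [-1.799e+02  6.000e-02 -1.645e+02] F [ 4.  -5.8 -4.5] open 0.0116 j [ -7.7  27.2 -14.    0.1 -48.7  23.2]
turn [-0.02  0.01 -0.08]  shift(now axes) [-0.007  0.01   0.014]  shift(after turn axes) [-0.007  0.01   0.014] world d mm [ 0.2  0.5 -0.6]
```

Now the last bit of turn, then release slowly and lift.

```bash
python3 -m jog '0 0 -0.07 0 0 0 -1;0 0 0 0 0 0 -1;0 0 0 0 0 0 -0.4;0 0 0 0 0 0 -0.2;0 0 0 0 0 0 0;0 0 0 0 0 0 0';  python3 plan.py .593 -.2738 .05 195.94|head -2; python3 -m jog '0 0 0 0 0 -0.8 0;0 0 0 0 0 -1 0;0 0 0 0 0 -1 0;0 0 0 0 0 -1 0;0 0 0 0 0 -0.8 0'
python3 plan.py .4845 -.381 .22 16 | head -2
python3 - <<'E'
from h import *
p,d=snap('scene')
cv2.imwrite('pics/c6.png',cv2.resize(p[210:340,360:490],None,fx=4.5,fy=4.5,interpolation=cv2.INTER_CUBIC)[:,:,::-1])
E
```

```text
clock: 10.2
tool_pos: [0.592, -0.273, 0.0506]
orientation: [180.0, -0.0, -164.2]
force: [0.3, 0.2, -0.0]
opening: 0.0423
t 10.2 pos [ 0.592  -0.273   0.0506] rpy [ 180.     -0.   -164.18] F [ 0.3  0.2 -0. ] open 0.0423 j [ -7.6  27.1 -14.1  -0.  -48.8  23.5]
turn [ 0.   -0.   -0.02]  shift(now axes) [-0.019 -0.027  0.015]  shift(after turn axes) [-0.019 -0.027  0.015] world d mm [ 1.  -0.8 -0.6]
clock: 10.82
tool_pos: [0.5922, -0.2731, 0.2366]
orientation: [-180.0, 0.1, -164.2]
force: [0.3, 0.0, -0.3]
opening: 0.0439
t 10.82 pos [ 0.5922 -0.2731  0.2366] rpy [-1.7996e+02  7.0000e-02 -1.6418e+02] F [ 0.3  0.  -0.3] open 0.0439 j [ -7.6  18.   -1.7   0.  -70.2  23.5]
turn [2.000e-02 1.000e-02 3.139e+01]  shift(now axes) [ 3.326 -1.862  0.413]  shift(after turn axes) [-3.331  1.852  0.416] world d mm [-107.7 -107.9  -16.6]
```

View pics/c6.png

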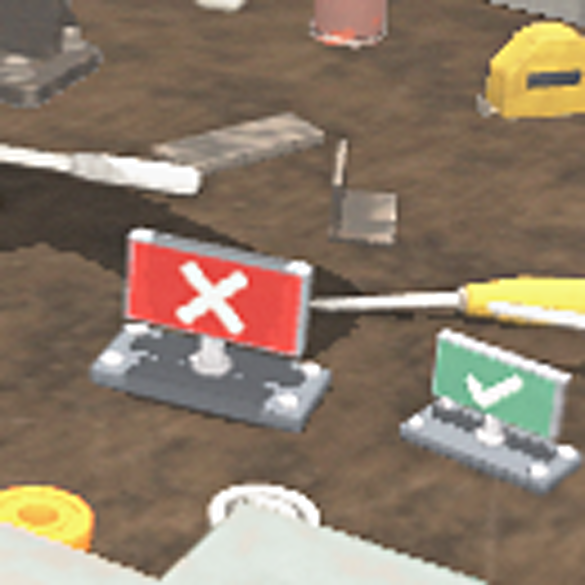

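```bash
python3 plan.py .484 -.381 .22 -90
```

```text
t 10.88 pos [ 0.5938 -0.2739  0.2413] rpy [-179.74    0.33 -164.14] F [ 1.6 -0.5  5.4] open 0.0437 j [ -7.6  17.8  -1.4   0.1 -70.4  23.5]
turn [ -0.08   0.02 -12.94]  shift(now axes) [ 3.375 -1.822  0.522]  shift(after turn axes) [2.676 2.745 0.533] world d mm [-109.8 -107.1  -21.3]
combined n= 13
-0.01 0.00 -1.00 0.26 -0.14 0.04
-0.01 0.00 -1.00 0.27 -0.11 0.04
-0.01 0.00 -1.00 0.28 -0.09 0.04
-0.01 0.00 -1.00 0.29 -0.06 0.04
-0.01 0.00 -1.00 0.29 -0.03 0.04
-0.01 0.00 -1.00 0.30 0.00 0.04
-0.01 0.00 -1.00 0.29 0.03 0.04
-0.01 0.00 -1.00 0.29 0.06 0.04
-0.01 0.00 -1.00 0.28 0.09 0.04
-0.01 0.00 -1.00 0.27 0.11 0.04
-0.01 0.00 -1.00 0.26 0.14 0.04
-0.01 0.00 -1.00 0.24 0.17 0.04
-0.01 0.00 -1.00 0.23 0.19 0.04
```

```bash
python3 -m jog '0 0 -1 0.26 -0.14 0.04 1;0 0 -1 0.27 -0.11 0.04 1;0 0 -1 0.28 -0.09 0.04 1;0 0 -1 0.29 -0.06 0.04 1;0 0 -1 0.29 -0.03 0.04 1;0 0 -1 0.3 0 0.04 1;0 0 -1 0.29 0.03 0 1;0 0 -1 0.29 0.06 0 1'; python3 -m jog '0 0 -1 0.28 0.09 0 1;0 0 -1 0.27 0.11 0 1;0 0 -1 0.26 0.14 0 1;0 0 -1 0.24 0.17 0 1;0 0 -0.9 0.23 0.19 0 1;0 0 0 0 0 0 1'; python3 plan.py .484 -.381 .22 -90|head -2;  python3 - <<'E'
from h import *
snap('top','t2.png');snap('scene','s2.png')
E
```

```text
clock: 11.88
tool_pos: [0.5243, -0.3391, 0.2248]
orientation: [180.0, 0.0, -118.2]
force: [-0.7, -0.2, 0.3]
opening: 0.0876
clock: 12.62
tool_pos: [0.4822, -0.3806, 0.2249]
orientation: [180.0, 0.0, -90.4]
force: [0.3, 0.0, 0.8]
opening: 0.0876
t 12.62 pos [ 0.4822 -0.3806  0.2249] rpy [ 1.7999e+02  1.0000e-02 -9.0360e+01] F [0.3 0.  0.8] open 0.0876 j [-20.1  14.9  -7.5  -0.  -67.5 109.7]
turn [ 0.    0.   -0.06]  shift(now axes) [ 0.01  -0.046  0.122]  shift(after turn axes) [ 0.011 -0.046  0.122] world d mm [ 1.8 -0.4 -4.9]
```

View pics/t2.png

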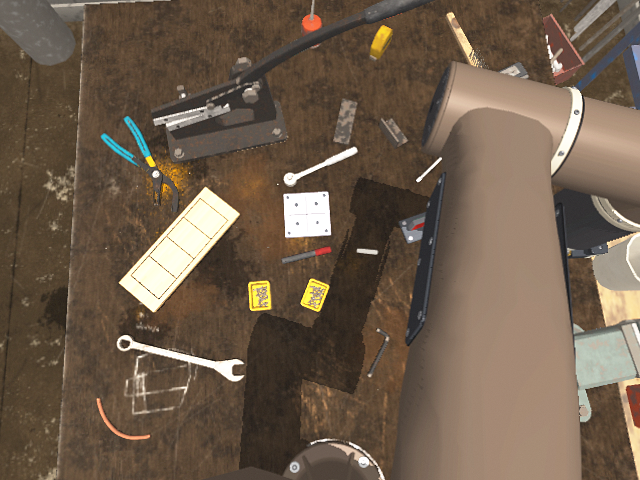

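View pics/s2.png

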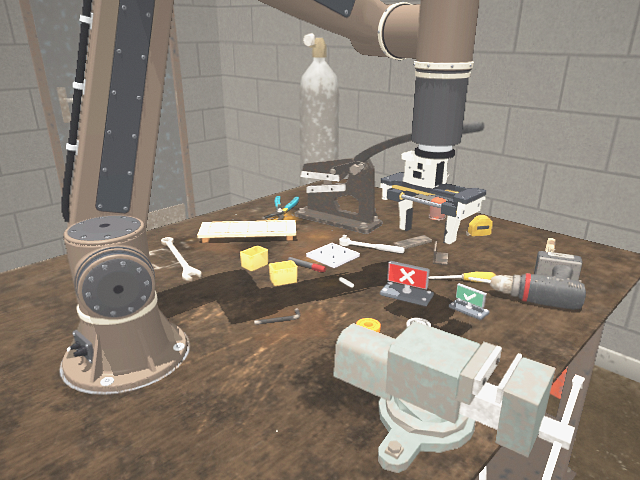

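```bash
python3 -m jog '0 0 -0.06 0.01 -0.04 0.9 1;0 0 0 0 0 0.9 1;0 0 0 0 0 0.9 1;0 0 0 0 0 0.9 1;0 0 0 0 0 0.9 1;0 0 0 0 0 0.6 1;0 0 0 0 0 0.2 1;0 0 0 0 0 0 1'; python3 plan.py .484 -.381 .004 -90|head -2;python3 - <<'E'
from h import *
p,d=snap('scene')
cv2.imwrite('pics/c7.png',cv2.resize(p[250:350,340:480],None,fx=5.5,fy=5.5,interpolation=cv2.INTER_CUBIC)[:,:,::-1])
E
```

```text
clock: 13.72
tool_pos: [0.4846, -0.3806, 0.0129]
orientation: [180.0, 0.0, -89.9]
force: [0.2, 0.0, 1.1]
opening: 0.0879
t 13.72 pos [ 0.4846 -0.3806  0.0129] rpy [179.97   0.   -89.94] F [0.2 0.  1.1] open 0.0879 j [-20.   27.1 -20.7   0.  -42.2 110.1]
turn [0.   0.   0.01]  shift(now axes) [0.011 0.014 0.223]  shift(after turn axes) [0.011 0.014 0.223] world d mm [-0.6 -0.4 -8.9]
```

View pics/c7.png

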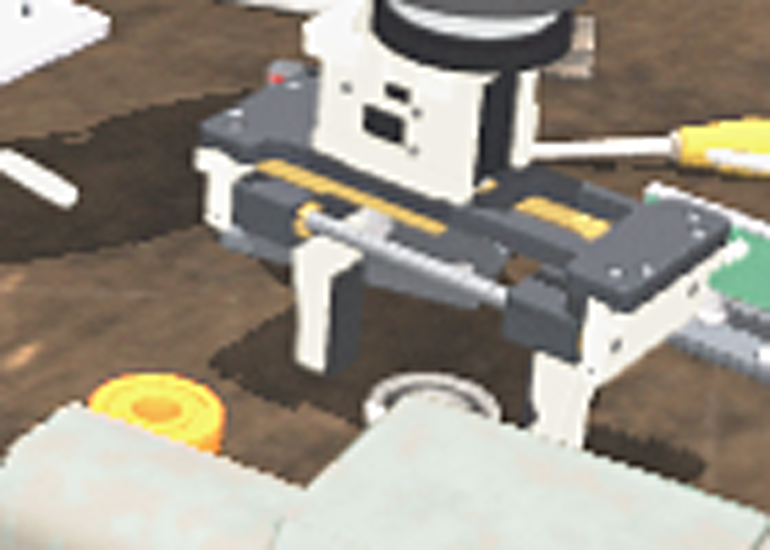

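```bash
python3 -m jog '0 0 0 0.01 0.01 0.2 1;0 0 0 0 0 0 0.5;0 0 0 0 0 0 0.3;0 0 0 0 0 0 0.2;0 0 0 0 0 0 -1;0 0 0 0 0 0 -1;0 0 0 0 0 0 -1;0 0 0 0 0 0 -1'; python3 plan.py .484 -.381 .004 -90|head -2
```

```text
clock: 14.78
tool_pos: [0.4839, -0.3812, 0.0051]
orientation: [-180.0, -0.0, -89.9]
force: [-0.5, -0.0, 2.6]
opening: 0.0509
t 14.78 pos [ 0.4839 -0.3812  0.0051] rpy [-1.7999e+02 -1.0000e-02 -8.9930e+01] F [-0.5 -0.   2.6] open 0.0509 j [-20.1  27.7 -21.    0.  -41.3 110.2]
turn [-0.   -0.    0.01]  shift(now axes) [-0.004 -0.002  0.028]  shift(after turn axes) [-0.004 -0.002  0.028] world d mm [ 0.1  0.2 -1.1]
```

```bash
python3 -m jog '0 0 0 0 0 -0.5 -1;0 0 0 0 0 -1 -1;0 0 0 0 0 -1 -1;0 0 0 0 0 -1 -1;0 0 0 0 0 -0.9 -1;0 0 0 0 0 0 -1'; python3 plan.py .6384 .0139 .18 -90.42|head -2
```

```text
clock: 15.52
tool_pos: [0.4853, -0.3819, 0.1842]
orientation: [-179.7, -0.1, -89.9]
force: [-0.7, -0.4, -1.2]
opening: 0.0509
t 15.53 pos [ 0.4853 -0.3819  0.1842] rpy [-1.7971e+02 -1.4000e-01 -8.9910e+01] F [-0.7 -0.4 -1.2] open 0.0509 j [-20.1  16.7 -10.6   0.  -62.3 110.2]
turn [-0.05 -0.02  0.09]  shift(now axes) [-9.889 -3.841  0.1  ]  shift(after turn axes) [-9.923 -3.754  0.105] world d mm [153.1 395.8  -4.2]
```

```bash
python3 -m jog '0 0 0.09 -0.5 -0.2 0 -1;0 0 0 -0.9 -0.35 0 -1;0 0 0 -0.9 -0.35 0 -1;0 0 0 -0.9 -0.35 0 -1;0 0 0 -0.9 -0.35 0 -1;0 0 0 -0.9 -0.35 0 -1;0 0 0 -0.9 -0.35 0 -1;0 0 0 -0.9 -0.35 0 -1'; python3 -m jog '0 0 0 -0.9 -0.34 0 -1;0 0 0 -0.9 -0.34 0 -1;0 0 0 -0.8 -0.3 0 -1;0 0 0 -0.5 -0.17 0 -1;0 0 0 0 0 0 -1;0 0 0 0 0 0 -1';python3 plan.py .6384 .0139 .18 -90.42|head -2
python3 - <<'E'
from h import *
p,d=snap('scene','s3.png'); snap('top','t3.png')
E
```

```text
clock: 16.52
tool_pos: [0.5914, -0.1086, 0.1796]
orientation: [179.9, 0.0, -90.5]
force: [0.2, -0.2, -0.7]
opening: 0.051
clock: 17.27
tool_pos: [0.6382, 0.0132, 0.1804]
orientation: [179.9, -0.0, -90.5]
force: [-1.1, 0.2, -1.4]
opening: 0.051
t 17.27 pos [0.6382 0.0132 0.1804] rpy [ 1.7994e+02 -1.0000e-02 -9.0460e+01] F [-1.1  0.2 -1.4] open 0.051 j [ 18.7  19.   -7.9  -0.  -63.2  70.9]
turn [ 0.01 -0.   -0.01]  shift(now axes) [-0.016 -0.004  0.01 ]  shift(after turn axes) [-0.016 -0.004  0.01 ] world d mm [ 0.2  0.7 -0.4]
```

View pics/t3.png

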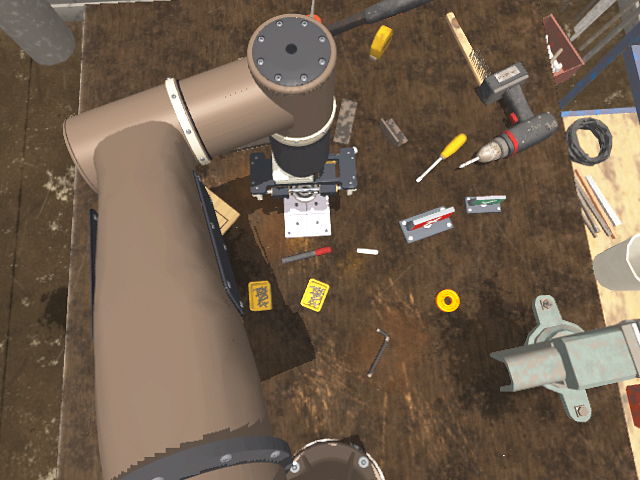

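View pics/s3.png

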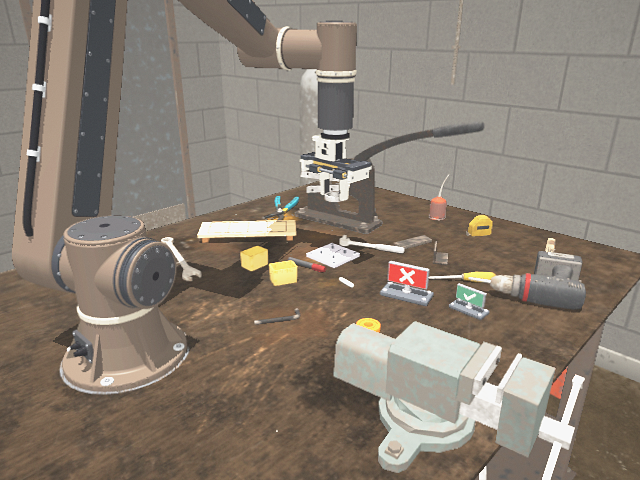

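```bash
python3 - <<'E'
from signfit import *
q,c=signfit(p0=(.593,-.2738,.278,0.02),fn='g1.png'); print(q.round(4),np.degrees(q[2:]).round(2),c)
q,c=signfit(p0=(.593,-.2738,.2783,0.02),base=(.593,-.2738,.2783)); print(q.round(4),np.degrees(q[2:]).round(2),c)
E
python3 -m jog '0 0 0 -0.01 0 0.9 -1;0 0 0 0 0 0.9 -1;0 0 0 0 0 0.9 -1;0 0 0 0 0 0.8 -1;0 0 0 0 0 0 -1;0 0 0 0 0 0 -1';python3 plan.py .6384 .0139 .016 -90.42|head -2
python3 - <<'E'
from h import *
p,d=snap('scene'); q,_=snap('top')
cv2.imwrite('pics/c8.png',np.hstack([cv2.resize(p[200:290,290:390],(400,360),interpolation=cv2.INTER_CUBIC),cv2.resize(q[160:250,255:355],(400,360),interpolation=cv2.INTER_CUBIC)])[:,:,::-1])
E
```

```text
[ 0.5925 -0.2742  0.2797  0.0121] [16.02  0.7 ] (np.float64(0.03960161252074934), np.float64(0.2176801226366888))
[ 0.593  -0.2738  0.2783  0.0011] [15.95  0.06] (np.float64(0.039871047266865745), np.float64(0.21732484076433123))
clock: 18.12
tool_pos: [0.6396, 0.0138, 0.0423]
orientation: [-179.9, 0.0, -90.5]
force: [0.1, 0.2, -0.4]
opening: 0.0513
t 18.12 pos [0.6396 0.0138 0.0423] rpy [-179.91    0.    -90.46] F [ 0.1  0.2 -0.4] open 0.0513 j [ 18.7  26.7 -16.3   0.  -47.   70.8]
turn [-0.02  0.   -0.01]  shift(now axes) [-0.002  0.032  0.658]  shift(after turn axes) [-0.002  0.031  0.658] world d mm [ -1.2   0.1 -26.3]
```

View pics/c8.png

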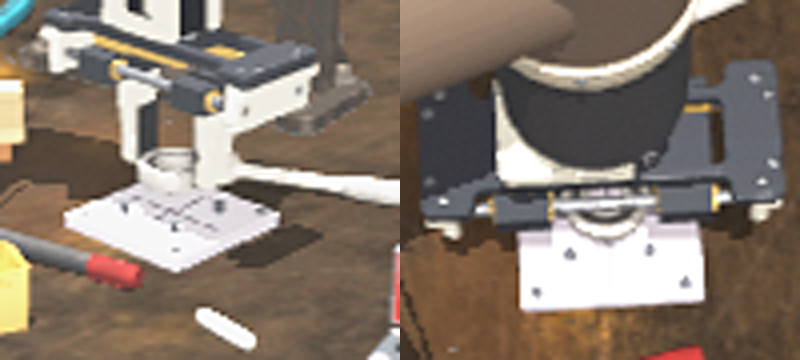

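```bash
python3 - <<'E'
from fit import *
o=[]
for cam,(u,v) in (('top',(285,195)),('scene',(315,220))):
    p,d=load(cam); k=10
    a=cv2.resize(p[v:v+50,u:u+40],None,fx=k,fy=k,interpolation=cv2.INTER_CUBIC).copy()
    for z,c in((.052,(255,0,0)),(.037,(0,0,255))):
        P=disc(.026,z,z,(.6396,.0138))[:48]
        for q in pix(cam,P): cv2.circle(a,tuple(int(x) for x in (q-[u,v]+.5)*k-.5),2,c,-1)
    o.append(a)
cv2.imwrite('pics/c9.png',np.hstack(o)[:,:,::-1])
E
```

```text
(no output)
```

View pics/c9.png

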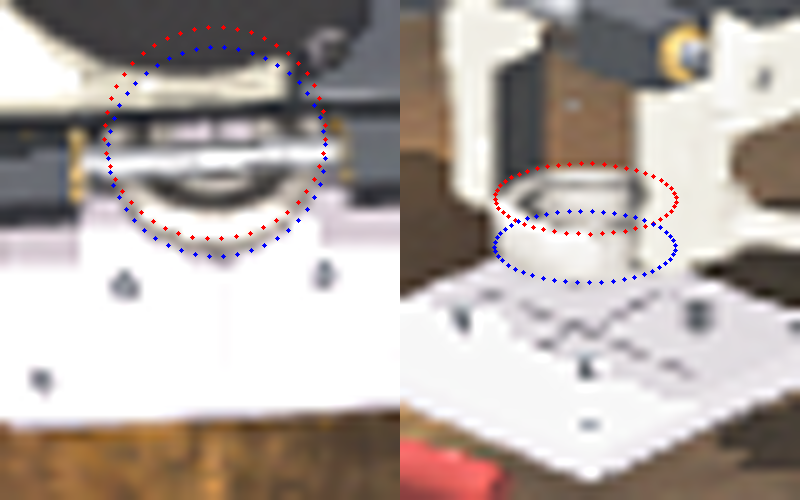

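```bash
python3 -m jog '0 0 0 0 0.02 0.3 -1;0 0 0 0 0 0.2 -1;0 0 0 0 0 0 -1;0 0 0 0 0 0 -1';python3 plan.py .6384 .0139 .0175 -90.42|head -2; python3 -m jog '0 0 0 0 0 0 -1';python3 plan.py .6384 .0139 .0175 -90.42|head -2
```

```text
clock: 18.73
tool_pos: [0.638, 0.0142, 0.0209]
orientation: [180.0, -0.0, -90.4]
force: [-0.4, -0.2, -0.9]
opening: 0.0509
t 18.73 pos [0.638  0.0142 0.0209] rpy [ 1.7999e+02 -1.0000e-02 -9.0440e+01] F [-0.4 -0.2 -0.9] open 0.0509 j [ 18.8  28.1 -17.3   0.  -44.5  70.8]
turn [ 0. -0. -0.]  shift(now axes) [ 0.006 -0.009  0.085]  shift(after turn axes) [ 0.007 -0.009  0.085] world d mm [ 0.4 -0.3 -3.4]
clock: 18.85
tool_pos: [0.6382, 0.0142, 0.0212]
orientation: [-180.0, 0.0, -90.4]
force: [-0.2, -0.0, -1.0]
opening: 0.0506
t 18.85 pos [0.6382 0.0142 0.0212] rpy [-179.98    0.    -90.44] F [-0.2 -0.  -1. ] open 0.0506 j [ 18.8  28.1 -17.3   0.  -44.5  70.8]
turn [-0.  0. -0.]  shift(now axes) [ 0.008 -0.005  0.092]  shift(after turn axes) [ 0.008 -0.005  0.092] world d mm [ 0.2 -0.3 -3.7]
```

```bash
python3 -m jog '0 0 0 0 0 0.08 -1;0 0 0 0 0 0 -1;0 0 0 0 0 0 -1';python3 -m jog '0 0 0 0 0 0 0.25;0 0 0 0 0 0 0.4;0 0 0 0 0 0 0.7;0 0 0 0 0 0 0.9'; python3 plan.py .6384 .0139 .0175 -90.42|head -2;
```

```text
clock: 19.23
tool_pos: [0.638, 0.0142, 0.0178]
orientation: [-180.0, -0.0, -90.4]
force: [-0.1, -0.4, -0.5]
opening: 0.051
clock: 19.73
tool_pos: [0.638, 0.0142, 0.0178]
orientation: [-180.0, 0.0, -90.4]
force: [1.3, 0.3, 0.6]
opening: 0.0761
t 19.73 pos [0.638  0.0142 0.0178] rpy [-179.99    0.    -90.45] F [1.3 0.3 0.6] open 0.0761 j [ 18.8  28.3 -17.5   0.  -44.2  70.8]
turn [-0.  0. -0.]  shift(now axes) [ 0.007 -0.01   0.008]  shift(after turn axes) [ 0.007 -0.01   0.008] world d mm [ 0.4 -0.3 -0.3]
```

```bash
python3 -m jog '0 0 0 0 0 -0.6 1;0 0 0 0 0 -1 1;0 0 0 0 0 -1 1;0 0 0 0 0 -1 1;0 0 0 0 0 0 1'; python3 plan.py .4444 .1347 .17 181.5; python3 -c "
from h import *
print(onplane('top',[(283,261),(330,250),(358,251),(377,252)],.012).round(3))"
```

```text
clock: 20.35
tool_pos: [0.6401, 0.0145, 0.1659]
orientation: [-179.6, 0.1, -90.4]
force: [-0.2, 0.3, -0.1]
opening: 0.0877
t 20.35 pos [0.6401 0.0145 0.1659] rpy [-1.796e+02  8.000e-02 -9.042e+01] F [-0.2  0.3 -0.1] open 0.0877 j [ 18.8  19.5  -9.1   0.1 -61.   70.8]
turn [-0.04  0.06 15.37]  shift(now axes) [-2.968  4.914 -0.131]  shift(after turn axes) [ 4.813  3.131 -0.102] world d mm [-195.7  120.2    4.1]
combined n= 16
-0.00 0.00 0.96 -0.19 0.31 -0.01
-0.00 0.00 0.96 -0.16 0.32 -0.01
-0.00 0.00 0.96 -0.12 0.34 -0.01
-0.00 0.00 0.96 -0.09 0.35 -0.01
-0.00 0.00 0.96 -0.06 0.35 -0.01
-0.00 0.00 0.96 -0.02 0.36 -0.01
-0.00 0.00 0.96 0.01 0.36 -0.01
-0.00 0.00 0.96 0.05 0.36 -0.01
-0.00 0.00 0.96 0.08 0.35 -0.01
-0.00 0.00 0.96 0.11 0.34 -0.01
-0.00 0.00 0.96 0.15 0.33 -0.01
-0.00 0.00 0.96 0.18 0.31 -0.01
-0.00 0.00 0.96 0.21 0.29 -0.01
-0.00 0.00 0.96 0.23 0.27 -0.01
-0.00 0.00 0.96 0.26 0.25 -0.01
-0.00 0.00 0.96 0.28 0.22 -0.01
[[ 0.524  0.077  0.012]
 [ 0.543 -0.037  0.012]
 [ 0.536 -0.103  0.012]
 [ 0.531 -0.149  0.012]]
```

```bash
python3 -m jog '0 0 0.96 -0.19 0.31 0 1;0 0 0.96 -0.16 0.32 0 1;0 0 0.96 -0.12 0.34 0 1;0 0 0.96 -0.09 0.35 0 1;0 0 0.96 -0.06 0.35 0 1;0 0 0.96 -0.02 0.36 0 1;0 0 0.96 0.01 0.36 0 1;0 0 0.96 0.05 0.36 0 1';  python3 -m jog '0 0 0.96 0.08 0.35 0 1;0 0 0.96 0.11 0.34 0 1;0 0 0.96 0.15 0.33 0 1;0 0 0.96 0.18 0.31 0 1;0 0 0.96 0.21 0.29 0 1;0 0 0.96 0.23 0.27 0 1;0 0 0.96 0.26 0.25 0 1;0 0 0.96 0.28 0.22 0 1'; python3 -m jog '0 0 0 0 0 0 1';python3 plan.py .4444 .1347 .17 181.5|head -2; python3 - <<'E'
from h import *
snap('scene','s4.png'); snap('top','t4.png')
E
```

```text
clock: 21.35
tool_pos: [0.5389, 0.0747, 0.1611]
orientation: [180.0, -0.0, -134.6]
force: [-0.8, -0.0, 0.4]
opening: 0.0876
clock: 22.35
tool_pos: [0.441, 0.1341, 0.1612]
orientation: [-180.0, -0.0, -178.6]
force: [0.3, -0.9, -0.0]
opening: 0.088
clock: 22.48
tool_pos: [0.441, 0.1342, 0.1614]
orientation: [-180.0, -0.0, -178.4]
force: [0.2, 0.7, 0.2]
opening: 0.0879
t 22.48 pos [0.441  0.1342 0.1614] rpy [-1.8000e+02 -3.0000e-02 -1.7839e+02] F [0.2 0.7 0.2] open 0.0879 j [ 41.5   3.4 -30.7  -0.  -55.9 -39.9]
turn [-0.   -0.    0.02]  shift(now axes) [-0.086  0.011 -0.214]  shift(after turn axes) [-0.086  0.011 -0.214] world d mm [3.4 0.5 8.6]
```

View pics/t4.png

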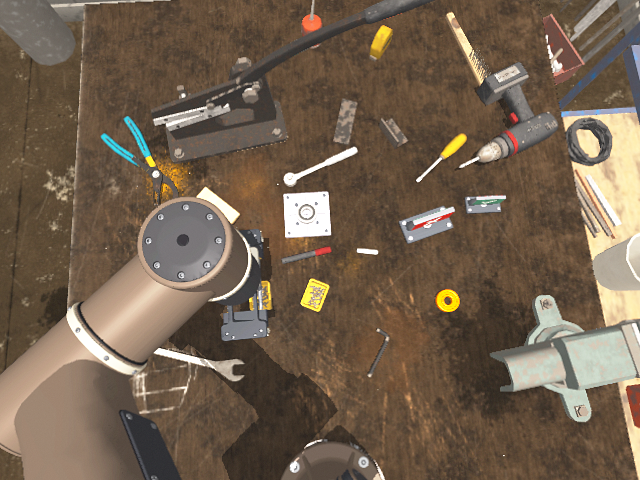

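View pics/s4.png

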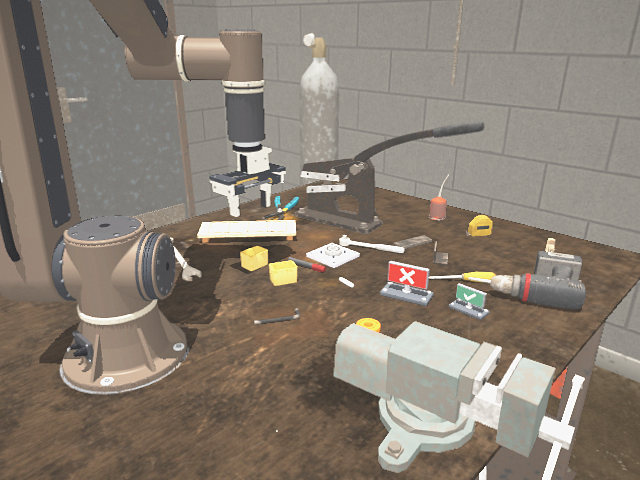

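```bash
python3 - <<'E'
from fit import *
for p,c in bins(('scene',),[(.437,.007,1.12),(.4444,.1347,1.59)]): print('scene',p.round(4),np.degrees(p[2]).round(1),round(c,3))
for p,c in bins(('top',),[(.437,.007,1.12)]): print('top',p.round(4),np.degrees(p[2]).round(1),round(c,3))
p,d=load('top'); k=12; u,v=280,188
a=cv2.resize(p[v:v+50,u:u+52],None,fx=k,fy=k,interpolation=cv2.INTER_CUBIC).copy()
b=a.copy()
for z,c in((.027,(255,0,0)),):
    P=disc(.026,z,z,(.6384,.0139))[:48]
    for q in pix('top',P): cv2.circle(a,tuple(int(x) for x in (q-[u,v]+.5)*k-.5),2,c,-1)
cv2.imwrite('pics/c10.png',a[:,:,::-1])
E
```

```text
scene [0.4376 0.0083 0.9839] 56.4 0.09
scene [0.4442 0.1316 1.8837] 107.9 0.107
top [0.4371 0.007  1.1207] 64.2 0.038
```

View pics/c10.png

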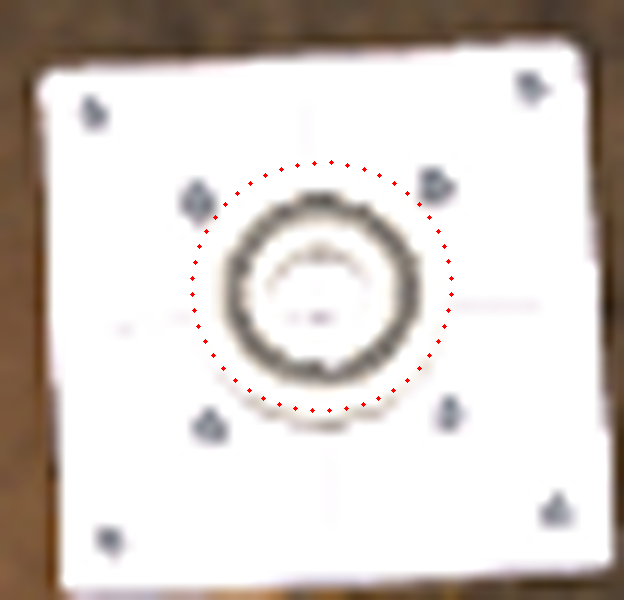

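```bash
python3 - <<'E'
from fit import *
p,d=load('scene'); k=10; u,v=232,238
a=cv2.resize(p[v:v+50,u:u+75],None,fx=k,fy=k,interpolation=cv2.INTER_CUBIC).copy()
for z,c in((.044,(255,0,0)),(0,(0,0,255))):
  for w in((.4444,.1347,1.597),(.437,.007,1.12)):
    P=box(.046,.064,z,z,w)[[0,1,3,2]]
    cv2.polylines(a,[np.int32((pix('scene',P)-[u,v]+.5)*k-.5)],True,c,1)
cv2.imwrite('pics/c11.png',a[:,:,::-1])
E
```

```text
(no output)
```

View pics/c11.png

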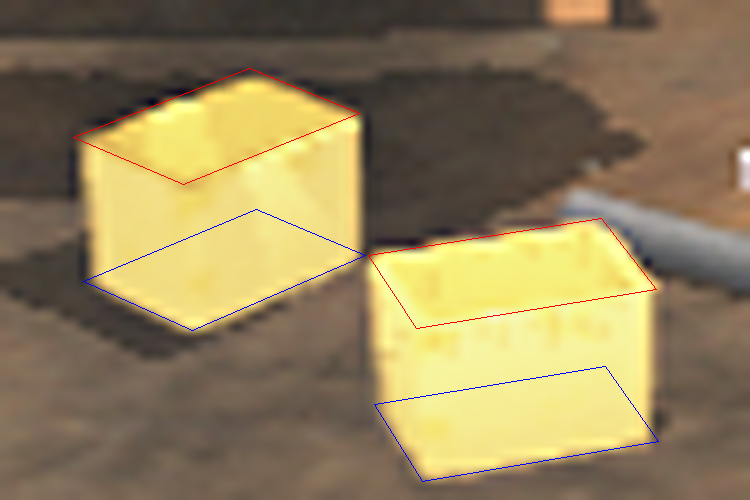

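```bash
python3 -m jog '0 0 0 -0.08 0.01 0.8 1;0 0 0 0 0 0.9 1;0 0 0 0 0 0.8 1;0 0 0 0 0 0.7 1;0 0 0 0 0 0.4 1;0 0 0 0 0 0.1 1;0 0 0 0 0 0 1'; python3 plan.py .4444 .1347 .011 181.5|head -2
```

```text
clock: 23.45
tool_pos: [0.4452, 0.1344, 0.0138]
orientation: [-180.0, -0.0, -178.4]
force: [0.3, -0.7, 0.2]
opening: 0.0877
t 23.45 pos [0.4452 0.1344 0.0138] rpy [-1.7998e+02 -1.0000e-02 -1.7843e+02] F [ 0.3 -0.7  0.2] open 0.0877 j [ 41.2  16.  -40.2   0.  -33.8 -39.6]
turn [-0.   -0.    0.01]  shift(now axes) [0.02  0.007 0.069]  shift(after turn axes) [0.02  0.007 0.069] world d mm [-0.8  0.3 -2.8]
```

```bash
python3 -m jog '0 0 0 0.02 0 0.06 0.8;0 0 0 0 0 0 0.6;0 0 0 0 0 0 0.52;0 0 0 0 0 0 -1;0 0 0 0 0 0 -1;0 0 0 0 0 0 -1'; python3 -m jog '0 0 0 0 0 -0.5 -1;0 0 0 0 0 -1 -1;0 0 0 0 0 -1 -1;0 0 0 0 0 -1 -1;0 0 0 0 0 -0.2 -1'; python3 plan.py .5473 .3366 .15 227.58
```

```text
clock: 24.2
tool_pos: [0.4442, 0.1346, 0.0116]
orientation: [180.0, 0.0, -178.4]
force: [-2.2, 0.2, 5.2]
opening: 0.0645
clock: 24.82
tool_pos: [0.4453, 0.1354, 0.162]
orientation: [179.8, 0.2, -178.4]
force: [-0.0, 0.9, -1.0]
opening: 0.0646
t 24.82 pos [0.4453 0.1354 0.162 ] rpy [ 179.84    0.23 -178.44] F [-0.   0.9 -1. ] open 0.0646 j [ 41.3   3.6 -30.4   0.  -55.7 -39.7]
turn [ 0.01  0.05 -8.03]  shift(now axes) [-2.684  4.958  0.324]  shift(after turn axes) [-5.433  1.512  0.299] world d mm [102.  201.2 -12. ]
combined n= 9
0.00 0.01 -0.89 -0.30 0.55 0.04
0.00 0.01 -0.89 -0.35 0.52 0.04
0.00 0.01 -0.89 -0.39 0.49 0.04
0.00 0.01 -0.89 -0.43 0.45 0.04
0.00 0.01 -0.89 -0.47 0.41 0.03
0.00 0.01 -0.89 -0.51 0.37 0.03
0.00 0.01 -0.89 -0.54 0.32 0.03
0.00 0.01 -0.89 -0.56 0.27 0.03
0.00 0.01 -0.89 -0.59 0.22 0.03
```

```bash
python3 -m jog '0 0 -0.89 -0.3 0.55 0 -1;0 0 -0.89 -0.35 0.52 0 -1;0 0 -0.89 -0.39 0.49 0 -1;0 0 -0.89 -0.43 0.45 0 -1;0 0 -0.89 -0.47 0.41 0 -1;0 0 -0.89 -0.51 0.37 0 -1;0 0 -0.89 -0.54 0.32 0 -1;0 0 -0.89 -0.56 0.27 0 -1'; python3 -m jog '0 0 -0.9 -0.59 0.22 0 -1;0 0 0 0 0 0 -1;0 0 0 0 0 0 -1'; python3 plan.py .5474 .3366 .06 227.58|head -2
```

```text
clock: 25.82
tool_pos: [0.535, 0.3133, 0.1579]
orientation: [180.0, -0.1, -137.5]
force: [0.5, -0.5, 0.4]
opening: 0.0645
clock: 26.2
tool_pos: [0.546, 0.3347, 0.1582]
orientation: [180.0, -0.1, -132.6]
force: [0.3, 0.3, -0.4]
opening: 0.0649
t 26.2 pos [0.546  0.3347 0.1582] rpy [ 1.7998e+02 -1.2000e-01 -1.3257e+02] F [ 0.3  0.3 -0.4] open 0.0649 j [ 48.9  20.2  -9.1  -0.  -60.8  -1.5]
turn [ 0.   -0.02 -0.03]  shift(now axes) [-0.065  0.006  2.454]  shift(after turn axes) [-0.06   0.006  2.454] world d mm [  1.4   1.9 -98.2]
```

```bash
python3 -m jog '0 0 -0.03 -0.06 0 0.8 -1;0 0 0 0 0 0.9 -1;0 0 0 0 0 0.75 -1;0 0 0 0 0 0 -1;0 0 0 0 0 0 -1'; python3 plan.py .5474 .3366 .0425 227.58|head -2; python3 - <<'E'
from fit import *
p,d=snap('scene'); q,_=snap('top')
o=[]
for im,cam,(u,v) in ((q,'top',(130,190)),(p,'scene',(190,180))):
    k=4
    a=cv2.resize(im[v:v+100,u:u+100],None,fx=k,fy=k,interpolation=cv2.INTER_CUBIC).copy()
    o.append(a)
cv2.imwrite('pics/c12.png',np.hstack(o)[:,:,::-1])
E
```

```text
clock: 26.82
tool_pos: [0.5487, 0.3372, 0.0627]
orientation: [-180.0, 0.1, -132.3]
force: [-0.1, 0.9, -0.7]
opening: 0.0643
t 26.82 pos [0.5487 0.3372 0.0627] rpy [-1.7998e+02  7.0000e-02 -1.3234e+02] F [-0.1  0.9 -0.7] open 0.0643 j [ 48.9  25.7 -14.7   0.  -49.6  -1.3]
turn [-0.    0.01  0.01]  shift(now axes) [0.034 0.015 0.504]  shift(after turn axes) [0.033 0.015 0.504] world d mm [ -1.3  -0.6 -20.2]
```

View pics/c12.png

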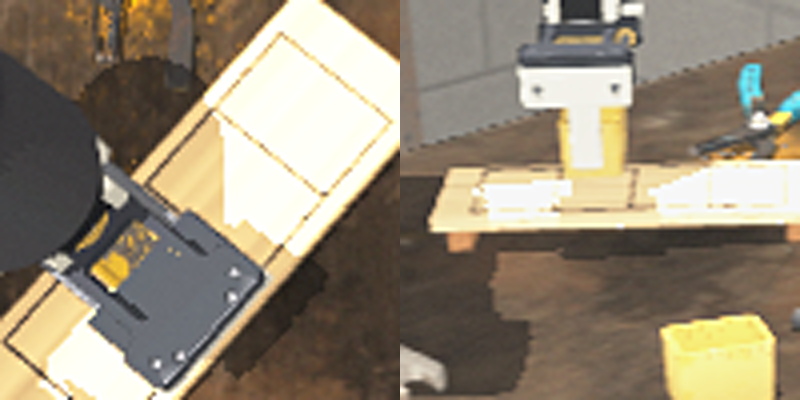

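```bash
python3 -m jog '0 0 0 0.02 0.01 0.3 -1;0 0 0 0 0 0.15 -1;0 0 0 0 0 0 -1;0 0 0 0 0 0 -1'; python3 plan.py .5474 .3366 .0422 227.58|head -2
```

```text
clock: 27.42
tool_pos: [0.5475, 0.3368, 0.0434]
orientation: [-180.0, -0.0, -132.3]
force: [0.2, -0.0, -0.7]
opening: 0.0644
t 27.43 pos [0.5475 0.3368 0.0434] rpy [-179.99   -0.   -132.33] F [ 0.2 -0.  -0.7] open 0.0644 j [ 49.   26.9 -15.7   0.  -47.4  -1.3]
turn [-0.   -0.    0.02]  shift(now axes) [ 0.004 -0.002  0.029]  shift(after turn axes) [ 0.004 -0.002  0.029] world d mm [-0.1 -0.2 -1.2]
```

```bash
python3 -m jog '0 0 0 0 0 0.03 -1;0 0 0 0 0 0 -1;0 0 0 0 0 0 0.52;0 0 0 0 0 0 0.65;0 0 0 0 0 0 0.8;0 0 0 0 0 0 0.9'; python3 -m jog '0 0 0 0 0 -0.4 1;0 0 0 0 0 -0.8 1;0 0 0 0 0 -1 1;0 0 0 0 0 -1 1'; python3 plan.py .4371 .007 .16 154.2
```

```text
clock: 28.18
tool_pos: [0.5474, 0.3368, 0.0422]
orientation: [-180.0, 0.0, -132.3]
force: [-0.4, -0.1, 1.1]
opening: 0.0818
clock: 28.68
tool_pos: [0.5475, 0.3367, 0.1727]
orientation: [-180.0, 0.1, -132.3]
force: [0.8, 0.7, -0.4]
opening: 0.0877
t 28.68 pos [0.5475 0.3367 0.1727] rpy [-1.7999e+02  5.0000e-02 -1.3232e+02] F [ 0.8  0.7 -0.4] open 0.0877 j [ 49.   19.6  -8.    0.  -62.4  -1.3]
turn [0.000e+00 1.000e-02 1.282e+01]  shift(now axes) [ 7.952 -3.51   0.311]  shift(after turn axes) [-1.103 -8.622  0.318] world d mm [-110.4 -329.7  -12.7]
combined n= 13
0.00 0.00 0.99 0.61 -0.27 0.02
0.00 0.00 0.99 0.58 -0.33 0.02
0.00 0.00 0.99 0.55 -0.38 0.02
0.00 0.00 0.99 0.51 -0.44 0.02
0.00 0.00 0.99 0.46 -0.48 0.02
0.00 0.00 0.99 0.41 -0.53 0.02
0.00 0.00 0.99 0.36 -0.57 0.02
0.00 0.00 0.99 0.30 -0.60 0.02
0.00 0.00 0.99 0.24 -0.62 0.02
0.00 0.00 0.99 0.18 -0.64 0.02
0.00 0.00 0.99 0.11 -0.66 0.02
0.00 0.00 0.99 0.05 -0.67 0.02
0.00 0.00 0.99 -0.02 -0.67 0.02
```

```bash
python3 -m jog '0 0 0.99 0.61 -0.27 0 1;0 0 0.99 0.58 -0.33 0 1;0 0 0.99 0.55 -0.38 0 1;0 0 0.99 0.51 -0.44 0 1;0 0 0.99 0.46 -0.48 0 1;0 0 0.99 0.41 -0.53 0 1;0 0 0.99 0.36 -0.57 0 1;0 0 0.99 0.3 -0.6 0 1'; python3 -m jog '0 0 0.99 0.24 -0.62 0 1;0 0 0.99 0.18 -0.64 0 1;0 0 0.99 0.11 -0.66 0 1;0 0 0.99 0.05 -0.67 0 1;0 0 0.95 -0.02 -0.67 0 1;0 0 0 0 0 0 1;0 0 0 0 0 0 1'; python3 plan.py .4371 .007 .16 154.2|head -2; python3 - <<'E'
from h import *
snap('scene','s5.png'); snap('top','t5.png')
E
```

```text
clock: 29.68
tool_pos: [0.4789, 0.1329, 0.1715]
orientation: [180.0, 0.1, -177.9]
force: [0.8, 0.6, 0.7]
opening: 0.0871
clock: 30.55
tool_pos: [0.4364, 0.0074, 0.1711]
orientation: [179.9, 0.1, 154.2]
force: [0.2, 0.1, 0.3]
opening: 0.0878
t 30.55 pos [0.4364 0.0074 0.1711] rpy [1.7993e+02 7.0000e-02 1.5420e+02] F [0.2 0.1 0.3] open 0.0878 j [ 27.    0.2 -32.7   0.  -57.1 -52.9]
turn [ 0.01  0.01 -0.  ]  shift(now axes) [-0.02  -0.     0.277]  shift(after turn axes) [-0.021 -0.     0.277] world d mm [  0.7  -0.4 -11.1]
```

View pics/t5.png

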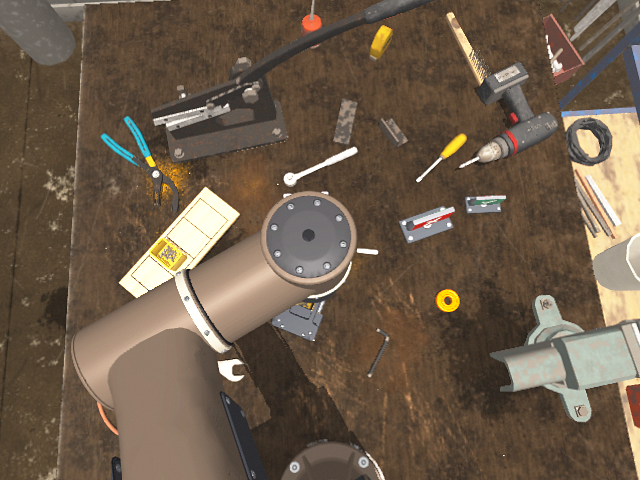

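View pics/s5.png

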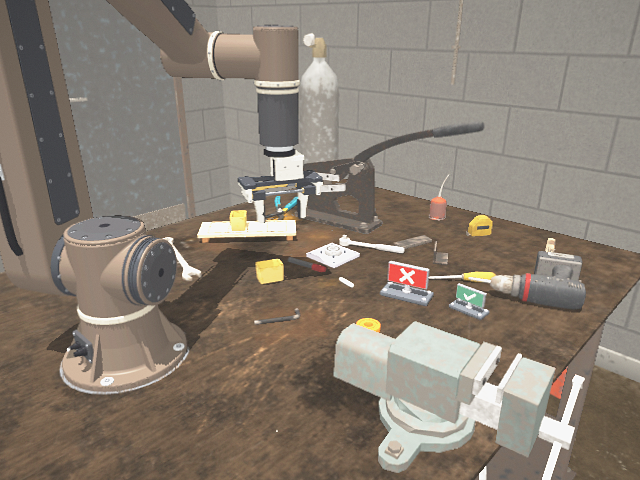

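Bin at the scene view has shifted from pixel (283,272) to (270,271), so it was knocked aside. I'll move the arm clear and measure it again.

```bash
python3 plan.py .5 .25 .19 154.2 | head -2; python3 - <<'E'
from fit import *
for p,c in bins(('scene',),[(.437,.03,1.12)]): print('scene',p.round(4),np.degrees(p[2]).round(1),round(c,3))
E
```

```text
t 30.65 pos [0.4363 0.0077 0.1706] rpy [1.7996e+02 3.0000e-02 1.5422e+02] F [-0.2 -0.7  0.3] open 0.0876 j [ 27.1   0.2 -32.7   0.  -57.1 -52.9]
turn [0.01 0.01 0.  ]  shift(now axes) [ 1.2    6.148 -0.481]  shift(after turn axes) [ 1.203  6.147 -0.484] world d mm [ 63.7 242.3  19.4]
scene [0.4194 0.0406 0.9534] 54.6 0.091
```

```bash
python3 -m jog '0 0 0 0.2 0.8 -0.1 1;0 0 0 0.2 0.9 -0.1 1;0 0 0 0.2 0.9 0 1;0 0 0 0.2 0.9 0 1;0 0 0 0.2 0.9 0 1;0 0 0 0.2 0.9 0 1;0 0 0 0 0.8 0 1;0 0 0 0 0 0 1'; python3 - <<'E'
from fit import *
snap('scene','s6.png'); snap('top','t6.png')
E
```

```text
clock: 31.65
tool_pos: [0.4996, 0.2501, 0.1775]
orientation: [-180.0, 0.0, 154.3]
force: [-0.5, -0.8, 0.2]
opening: 0.0878
```

View pics/t6.png

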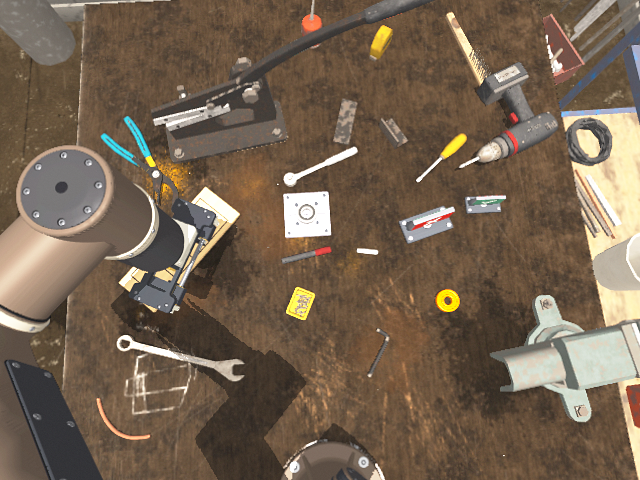

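```bash
python3 - <<'E'
from fit import *
for p,c in bins(('top',),[(.42,.04,1.12)]): print('top',p.round(4),np.degrees(p[2]).round(1),round(c,3))
P=p
p,d=load('scene'); k=10; u,v=232,238
a=cv2.resize(p[v:v+50,u:u+75],None,fx=k,fy=k,interpolation=cv2.INTER_CUBIC).copy()
for z,c in((.044,(255,0,0)),(0,(0,0,255))):
    cv2.polylines(a,[np.int32((pix('scene',box(.046,.064,z,z,P)[[0,1,3,2]])-[u,v]+.5)*k-.5)],True,c,1)
cv2.imwrite('pics/c13.png',a[:,:,::-1])
E
```

```text
top [0.4198 0.0412 1.1316] 64.8 0.034
```

View pics/c13.png

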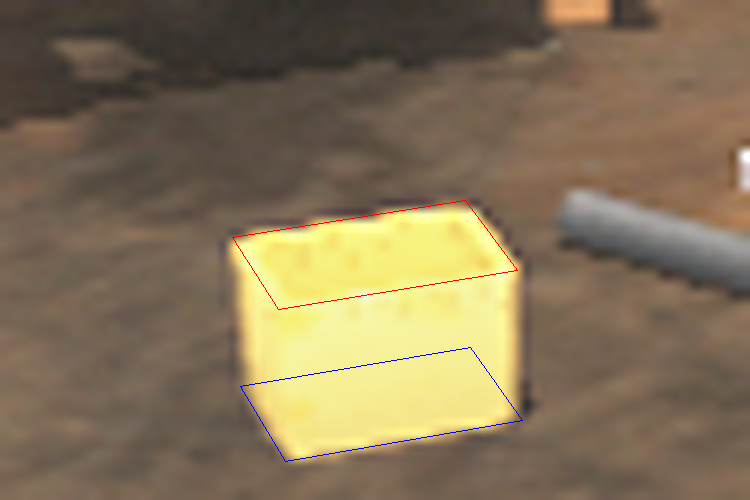

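```bash
python3 plan.py .4198 .0412 .16 154.8
```

```text
t 31.75 pos [0.4986 0.2481 0.1776] rpy [-1.7993e+02 -3.0000e-02  1.5423e+02] F [-0.  -0.4  0.2] open 0.0878 j [ 46.6  11.7 -18.3  -0.  -60.  -72.4]
turn [-0.01 -0.01 -0.1 ]  shift(now axes) [-0.474 -5.513  0.447]  shift(after turn axes) [-0.419 -5.518  0.44 ] world d mm [ -78.8 -206.9  -17.6]
combined n= 6
-0.00 -0.00 -0.02 -0.08 -0.92 0.07
-0.00 -0.00 -0.02 -0.08 -0.92 0.07
-0.00 -0.00 -0.02 -0.08 -0.92 0.07
-0.00 -0.00 -0.02 -0.07 -0.92 0.07
-0.00 -0.00 -0.02 -0.07 -0.92 0.07
-0.00 -0.00 -0.02 -0.07 -0.92 0.07
```

```bash
python3 -m jog '0 0 -0.1 -0.08 -0.92 0 1;0 0 0 -0.08 -0.92 0 1;0 0 0 -0.08 -0.92 0 1;0 0 0 -0.07 -0.92 0 1;0 0 0 -0.07 -0.92 0 1;0 0 0 -0.07 -0.92 0.07 1;0 0 0 0 0 0 1'; python3 - <<'E'
from fit import *
snap('scene')
p,d=load('scene'); k=10; u,v=232,238
a=cv2.resize(p[v:v+50,u:u+75],None,fx=k,fy=k,interpolation=cv2.INTER_CUBIC).copy()
for z,c in((.044,(255,0,0)),(0,(0,0,255))):
    cv2.polylines(a,[np.int32((pix('scene',box(.046,.064,z,z,(.4198,.0412,1.1316))[[0,1,3,2]])-[u,v]+.5)*k-.5)],True,c,1)
cv2.imwrite('pics/c14.png',a[:,:,::-1])
E
python3 plan.py .4198 .0412 .0115 154.8|head -2
```

```text
clock: 32.62
tool_pos: [0.419, 0.0382, 0.1755]
orientation: [180.0, -0.0, 154.6]
force: [0.2, 0.5, 0.3]
opening: 0.0874
t 32.67 pos [0.42   0.0392 0.1757] rpy [1.7995e+02 3.0000e-02 1.5463e+02] F [0.4 0.1 0.6] open 0.0874 j [ 32.4  -1.7 -33.8  -0.  -57.8 -57.7]
turn [ 0.01  0.   -0.03]  shift(now axes) [0.027 0.039 4.105]  shift(after turn axes) [0.025 0.043 4.105] world d mm [  -0.2    2.  -164.2]
```

View pics/c14.png

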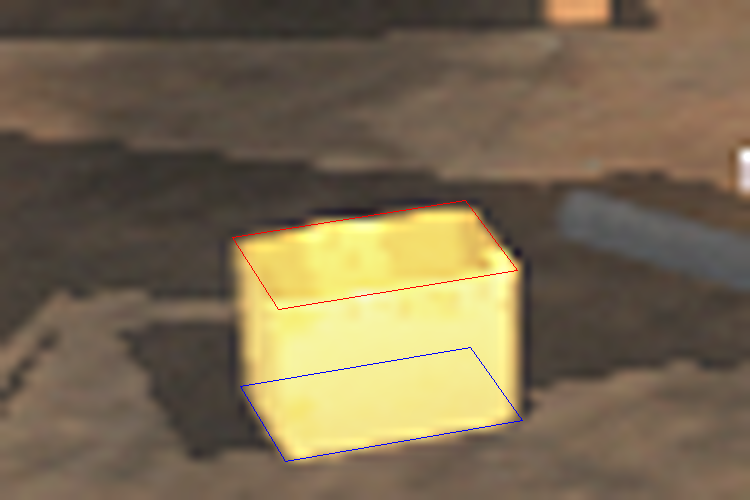

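The bin hasn't moved, so I can descend.

```bash
python3 -m jog '0 0 -0.03 0.03 0.04 0.8 1;0 0 0 0 0 0.9 1;0 0 0 0 0 0.9 1;0 0 0 0 0 0.8 1;0 0 0 0 0 0.5 1;0 0 0 0 0 0.1 1;0 0 0 0 0 0 1;0 0 0 0 0 0 1'; python3 plan.py .4198 .0412 .0115 154.8|head -2
```

```text
clock: 33.67
tool_pos: [0.421, 0.0429, 0.0162]
orientation: [179.9, 0.1, 154.9]
force: [0.7, 0.2, 0.2]
opening: 0.0876
t 33.67 pos [0.421  0.0429 0.0162] rpy [1.7992e+02 6.0000e-02 1.5492e+02] F [0.7 0.2 0.2] open 0.0876 j [ 32.8  12.4 -45.4   0.  -32.1 -57.9]
turn [0.01 0.01 0.02]  shift(now axes) [ 0.009 -0.051  0.118]  shift(after turn axes) [ 0.009 -0.051  0.118] world d mm [-1.2 -1.7 -4.7]
```

```bash
python3 -m jog '0 0 0 0.01 -0.04 0.11 1;0 0 0 0 0 0 1;0 0 0 0 0 0 1'; python3 plan.py .4198 .0412 .0115 154.8|head -2
```

```text
clock: 34.05
tool_pos: [0.4193, 0.0412, 0.0111]
orientation: [180.0, 0.0, 154.9]
force: [-0.5, -0.6, -0.3]
opening: 0.0877
t 34.05 pos [0.4193 0.0412 0.0111] rpy [1.7999e+02 1.0000e-02 1.5490e+02] F [-0.5 -0.6 -0.3] open 0.0877 j [ 32.7  12.9 -45.8   0.  -31.3 -57.8]
turn [0.   0.   0.02]  shift(now axes) [-0.01   0.006 -0.01 ]  shift(after turn axes) [-0.01   0.006 -0.01 ] world d mm [0.5 0.  0.4]
```

```bash
python3 -m jog '0 0 0 0 0 0 0.8;0 0 0 0 0 0 0.6;0 0 0 0 0 0 0.52;0 0 0 0 0 0 -1;0 0 0 0 0 0 -1;0 0 0 0 0 0 -1'; python3 -m jog '0 0 0 0 0 -0.5 -1;0 0 0 0 0 -1 -1;0 0 0 0 0 -1 -1;0 0 0 0 0 -1 -1;0 0 0 0 0 -0.3 -1;0 0 0 0 0 0 -1'; python3 plan.py .5917 .2961 .16 227.58
```

```text
clock: 34.8
tool_pos: [0.4192, 0.0412, 0.011]
orientation: [-180.0, -0.0, 154.9]
force: [0.3, -0.3, 0.4]
opening: 0.0646
clock: 35.55
tool_pos: [0.4194, 0.0413, 0.1632]
orientation: [179.9, 0.0, 154.9]
force: [0.3, 0.3, -1.3]
opening: 0.0646
t 35.55 pos [0.4194 0.0413 0.1632] rpy [1.7992e+02 3.0000e-02 1.5489e+02] F [ 0.3  0.3 -1.3] open 0.0646 j [ 32.7  -0.9 -34.9  -0.  -55.9 -57.8]
turn [ 1.000e-02  1.000e-02 -1.269e+01]  shift(now axes) [-1.199  7.596  0.091]  shift(after turn axes) [-7.609  1.116  0.08 ] world d mm [172.3 254.8  -3.2]
combined n= 13
0.00 0.00 -0.98 -0.09 0.58 0.01
0.00 0.00 -0.98 -0.15 0.57 0.01
0.00 0.00 -0.98 -0.20 0.56 0.01
0.00 0.00 -0.98 -0.26 0.53 0.01
0.00 0.00 -0.98 -0.31 0.51 0.01
0.00 0.00 -0.98 -0.36 0.47 0.01
0.00 0.00 -0.98 -0.40 0.44 0.01
0.00 0.00 -0.98 -0.44 0.39 0.01
0.00 0.00 -0.98 -0.48 0.35 0.01
0.00 0.00 -0.98 -0.51 0.30 0.01
0.00 0.00 -0.98 -0.54 0.25 0.01
0.00 0.00 -0.98 -0.56 0.20 0.01
0.00 0.00 -0.98 -0.57 0.14 0.01
```

```bash
python3 -m jog '0 0 -0.98 -0.09 0.58 0 -1;0 0 -0.98 -0.15 0.57 0 -1;0 0 -0.98 -0.2 0.56 0 -1;0 0 -0.98 -0.26 0.53 0 -1;0 0 -0.98 -0.31 0.51 0 -1;0 0 -0.98 -0.36 0.47 0 -1;0 0 -0.98 -0.4 0.44 0 -1;0 0 -0.98 -0.44 0.39 0 -1'; python3 -m jog '0 0 -0.98 -0.48 0.35 0 -1;0 0 -0.98 -0.51 0.3 0 -1;0 0 -0.98 -0.54 0.25 0 -1;0 0 -0.98 -0.56 0.2 0 -1;0 0 -0.93 -0.57 0.14 0 -1;0 0 0 0 0 0 -1;0 0 0 0 0 0 -1'; python3 plan.py .5916 .2961 .06 227.58|head -2;python3 - <<'E'
from fit import *
snap('scene','s7.png'); snap('top','t7.png')
E
```

```text
clock: 36.55
tool_pos: [0.5247, 0.1981, 0.1605]
orientation: [-180.0, -0.2, -160.0]
force: [-0.4, 1.0, -0.2]
opening: 0.0644
clock: 37.42
tool_pos: [0.5906, 0.2956, 0.1609]
orientation: [180.0, -0.2, -132.5]
force: [-0.1, -0.0, -0.5]
opening: 0.0645
t 37.42 pos [0.5906 0.2956 0.1609] rpy [ 179.97   -0.18 -132.46] F [-0.1 -0.  -0.5] open 0.0645 j [ 43.5  21.9  -6.2  -0.  -62.1   4.1]
turn [ 0.01 -0.03 -0.01]  shift(now axes) [-0.035 -0.012  2.523]  shift(after turn axes) [-0.027 -0.011  2.523] world d mm [   1.     0.5 -100.9]
```

View pics/s7.png

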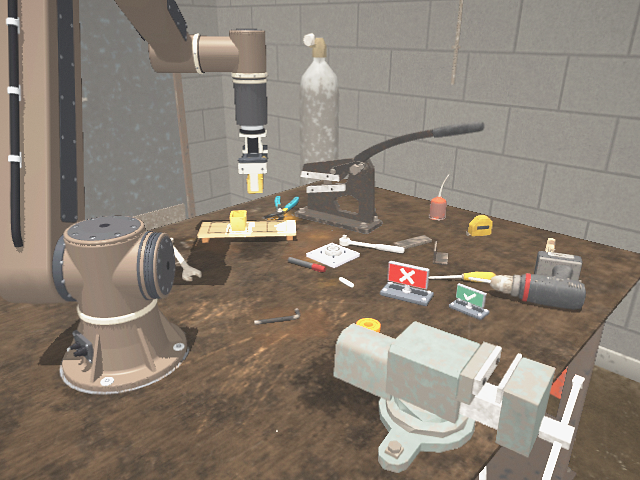

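View pics/t7.png

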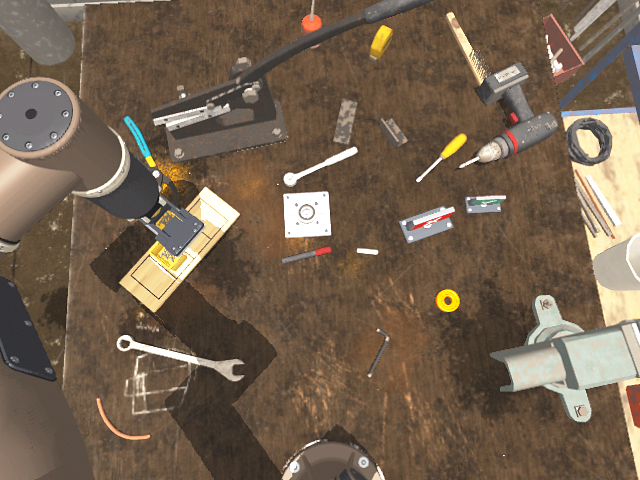

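```bash
python3 -m jog '0 0 0 -0.03 -0.01 0.8 -1;0 0 0 0 0 0.9 -1;0 0 0 0 0 0.7 -1;0 0 0 0 0 0 -1;0 0 0 0 0 0 -1;0 0 0 0 0 0 -1'; python3 plan.py .5916 .2961 .042 227.58|head -2
```

```text
clock: 38.28
tool_pos: [0.5934, 0.2975, 0.0688]
orientation: [-180.0, 0.2, -132.4]
force: [-0.1, -0.3, -0.2]
opening: 0.0643
t 38.27 pos [0.5934 0.2975 0.0688] rpy [-1.7997e+02  1.6000e-01 -1.3239e+02] F [-0.1 -0.3 -0.2] open 0.0643 j [ 43.4  26.8 -11.7   0.  -51.3   4.2]
turn [-0.    0.03  0.01]  shift(now axes) [0.057 0.009 0.669]  shift(after turn axes) [0.056 0.009 0.669] world d mm [ -1.8  -1.4 -26.8]
```

```bash
python3 -m jog '0 0 0 0.03 0.01 0.35 -1;0 0 0 0 0 0.22 -1;0 0 0 0 0 0 -1;0 0 0 0 0 0 -1;0 0 0 0 0 0 -1'; python3 plan.py .5916 .2961 .042 227.58|head -2
```

```text
clock: 38.9
tool_pos: [0.5917, 0.2965, 0.0445]
orientation: [-180.0, 0.0, -132.4]
force: [0.0, 0.1, -0.1]
opening: 0.0646
t 38.9 pos [0.5917 0.2965 0.0445] rpy [-1.7999e+02  3.0000e-02 -1.3238e+02] F [ 0.   0.1 -0.1] open 0.0646 j [ 43.5  28.3 -13.    0.  -48.6   4.2]
turn [-0.    0.01  0.01]  shift(now axes) [ 0.009 -0.005  0.061]  shift(after turn axes) [ 0.009 -0.005  0.061] world d mm [-0.1 -0.4 -2.5]
```

```bash
python3 -m jog '0 0 0 0 0 0.07 -1;0 0 0 0 0 0 -1;0 0 0 0 0 0 -1';python3 plan.py .5916 .2961 .042 227.58|head -2; python3 -m jog '0 0 0 0 0 0 0.52;0 0 0 0 0 0 0.65;0 0 0 0 0 0 0.8;0 0 0 0 0 0 0.9'; python3 -m jog '0 0 0 0 0 -0.4 1;0 0 0 0 0 -0.8 1;0 0 0 0 0 -1 1;0 0 0 0 0 -1 1;0 0 0 0 0 -0.5 1;0 0 0 0 0 0 1'; python3 plan.py .593 -.2738 .2 195.94
```

```text
clock: 39.28
tool_pos: [0.5915, 0.2963, 0.0414]
orientation: [-180.0, -0.0, -132.4]
force: [-0.8, 0.4, -1.1]
opening: 0.0646
t 39.27 pos [0.5915 0.2963 0.0414] rpy [-180.     -0.   -132.39] F [-0.8  0.4 -1.1] open 0.0646 j [ 43.5  28.5 -13.2   0.  -48.3   4.1]
turn [-0.   -0.    0.01]  shift(now axes) [ 0.002 -0.005 -0.015]  shift(after turn axes) [ 0.002 -0.005 -0.015] world d mm [ 0.1 -0.2  0.6]
clock: 39.78
tool_pos: [0.5915, 0.2963, 0.0414]
orientation: [-180.0, 0.0, -132.4]
force: [0.6, -0.2, 0.2]
opening: 0.0822
clock: 40.52
tool_pos: [0.5924, 0.297, 0.1928]
orientation: [-180.0, 0.3, -132.4]
force: [-0.1, -0.5, -1.1]
opening: 0.0877
t 40.52 pos [0.5924 0.297  0.1928] rpy [-179.95    0.29 -132.37] F [-0.1 -0.5 -1.1] open 0.0877 j [ 43.5  20.5  -4.    0.  -65.3   4.1]
turn [0.01 0.05 5.53]  shift(now axes) [10.532 -9.628 -0.224]  shift(after turn axes) [  3.906 -13.725  -0.179] world d mm [   0.6 -570.8    7.2]
combined n= 15
0.00 0.00 0.37 0.70 -0.64 -0.01
0.00 0.00 0.37 0.68 -0.67 -0.01
0.00 0.00 0.37 0.65 -0.69 -0.01
0.00 0.00 0.37 0.63 -0.72 -0.01
0.00 0.00 0.37 0.60 -0.74 -0.01
0.00 0.00 0.37 0.57 -0.76 -0.01
0.00 0.00 0.37 0.54 -0.78 -0.01
0.00 0.00 0.37 0.52 -0.80 -0.01
0.00 0.00 0.37 0.49 -0.82 -0.01
0.00 0.00 0.37 0.45 -0.84 -0.01
0.00 0.00 0.37 0.42 -0.85 -0.01
0.00 0.00 0.37 0.39 -0.87 -0.01
0.00 0.00 0.37 0.36 -0.88 -0.01
0.00 0.00 0.37 0.33 -0.89 -0.01
0.00 0.00 0.37 0.29 -0.90 -0.01
```

```bash
python3 -m jog '0 0 0.37 0.7 -0.64 0 1;0 0 0.37 0.68 -0.67 0 1;0 0 0.37 0.65 -0.69 0 1;0 0 0.37 0.63 -0.72 0 1;0 0 0.37 0.6 -0.74 0 1;0 0 0.37 0.57 -0.76 0 1;0 0 0.37 0.54 -0.78 0 1;0 0 0.37 0.52 -0.8 0 1'; python3 -m jog '0 0 0.37 0.49 -0.82 0 1;0 0 0.37 0.45 -0.84 0 1;0 0 0.37 0.42 -0.85 0 1;0 0 0.37 0.39 -0.87 0 1;0 0 0.37 0.36 -0.88 0 1;0 0 0.37 0.33 -0.89 0 1;0 0 0.35 0.29 -0.9 0 1;0 0 0 0 0 0 1'; python3 plan.py .5928 -.2736 .05 195.94|head -2;python3 - <<'E'
from fit import *
snap('scene','s8.png'); snap('top','t8.png')
E
```

```text
clock: 41.52
tool_pos: [0.5911, -0.0095, 0.1889]
orientation: [180.0, -0.1, -149.4]
force: [-0.2, -0.4, -0.5]
opening: 0.0876
clock: 42.52
tool_pos: [0.5909, -0.2766, 0.1883]
orientation: [180.0, -0.1, -164.3]
force: [-0.4, 1.9, -0.1]
opening: 0.0878
t 42.52 pos [ 0.5909 -0.2766  0.1883] rpy [ 1.7996e+02 -9.0000e-02 -1.6426e+02] F [-0.4  1.9 -0.1] open 0.0878 j [ -8.   19.9  -5.4   0.  -64.8  23.7]
turn [ 0.01 -0.02 -0.04]  shift(now axes) [-0.072  0.056  3.457]  shift(after turn axes) [-0.066  0.058  3.457] world d mm [   1.9    3.  -138.3]
```

View pics/s8.png

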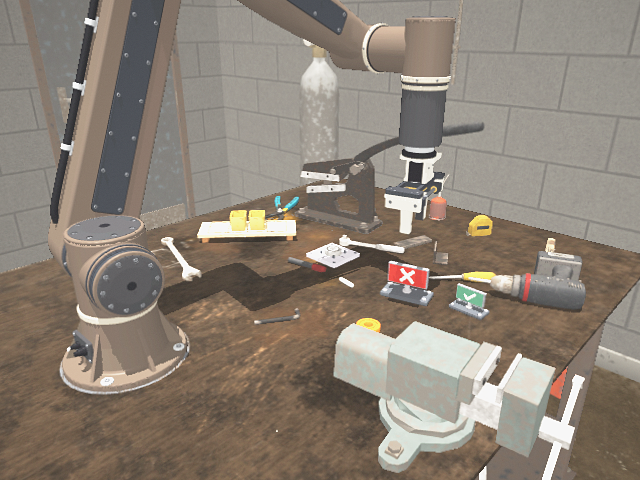

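View pics/t8.png

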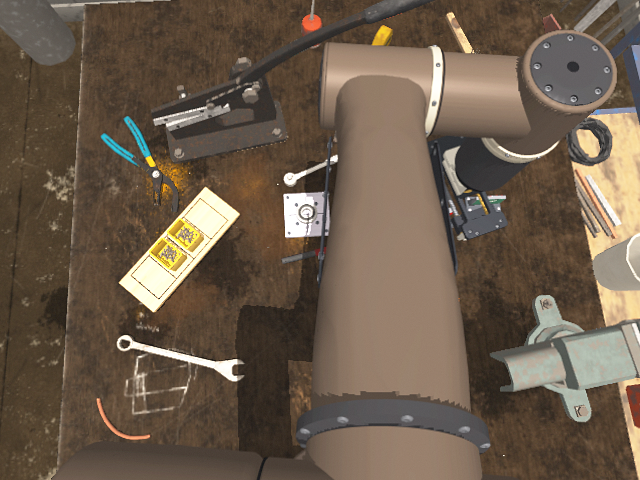

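```bash
cat > rackchk.py <<'E'
from fit import *
p,d=load('top'); h=cv2.cvtColor(p,cv2.COLOR_RGB2HSV); k=10; u,v=145,215
Y=(h[...,0]>=14)&(h[...,0]<38)&(h[...,1]>105)&(h[...,2]>110)
a=cv2.resize(p[v:v+60,u:u+70],None,fx=k,fy=k,interpolation=cv2.INTER_CUBIC).copy()
for n,(x,y) in dict(bay2=(.5916,.2961),bay3=(.5474,.3366)).items():
    m=comp(Y,pix('top',[[x,y,.074]])[0],10)
    q,c=fit([('top',m)],lambda q:box(.046,.064,.03,.074,q),[x,y,.83+np.pi/2])
    print(n,q.round(4),'d mm',((q[:2]-[x,y])*1000).round(1),'yaw err',np.degrees(q[2]-.8304-np.pi/2).round(2),round(c,3),m.sum())
    cv2.polylines(a,[np.int32((pix('top',box(.046,.064,.074,.074,(x,y,.8304+np.pi/2))[[0,1,3,2]])-[u,v]+.5)*k-.5)],True,(255,0,0),1)
    cv2.polylines(a,[np.int32((pix('top',box(.060,.088,.03,.03,(x,y,.8304+np.pi/2))[[0,1,3,2]])-[u,v]+.5)*k-.5)],True,(0,0,255),1)
b=cv2.resize(p[188:238,280:332],None,fx=k,fy=k,interpolation=cv2.INTER_CUBIC).copy()
for q in pix('top',disc(.026,.027,.027,(.6384,.0139))[:48]): cv2.circle(b,tuple(int(x) for x in (q-[280,188]+.5)*k-.5),2,(255,0,0),-1)
b=cv2.copyMakeBorder(b,0,a.shape[0]-b.shape[0],0,0,cv2.BORDER_CONSTANT)
o=np.hstack([a,b]); o=cv2.resize(o,None,fx=.65,fy=.65,interpolation=cv2.INTER_AREA); import sys; cv2.imwrite('pics/'+sys.argv[1],o[:,:,::-1])
E
python3 rackchk.py c15.png
```

```text
bay2 [0.5928 0.2964 2.4246] d mm [1.2 0.3] yaw err 1.34 0.113 752
bay3 [0.5499 0.3354 2.3716] d mm [ 2.5 -1.2] yaw err -1.7 0.136 819
```

View pics/c15.png

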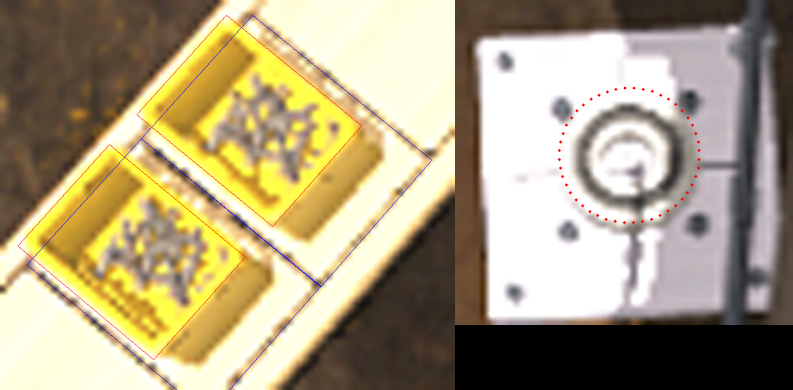

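The bins match their bay outlines and the bearing is centred. Next, turn the sign back.

```bash
python3 -m jog '0 0 -0.03 -0.04 0.04 0.8 1;0 0 0 0 0 0.9 1;0 0 0 0 0 0.9 1;0 0 0 0 0 0.6 1;0 0 0 0 0 0.2 1;0 0 0 0 0 0 1;0 0 0 0 0 0 1'; python3 plan.py .5926 -.2736 .05 195.94|head -2
```

```text
clock: 43.5
tool_pos: [0.5939, -0.2724, 0.0547]
orientation: [-179.9, 0.1, -163.9]
force: [-0.4, 0.0, 0.7]
opening: 0.0875
t 43.5 pos [ 0.5939 -0.2724  0.0547] rpy [-1.7994e+02  1.0000e-01 -1.6386e+02] F [-0.4  0.   0.7] open 0.0875 j [ -7.6  26.9 -13.8   0.  -49.2  23.7]
turn [-0.01  0.02  0.03]  shift(now axes) [ 0.039 -0.02   0.118]  shift(after turn axes) [ 0.038 -0.021  0.118] world d mm [-1.3 -1.2 -4.7]
```

```bash
python3 -m jog '0 0 0.03 0.02 -0.02 0.1 1;0 0 0 0 0 0 0.3;0 0 0 0 0 0 -0.3'; python3 plan.py .5926 -.2736 .05 195.94|head -2; python3 -m jog '0 0 0 0 0 0 -0.5;0 0 0 0 0 0 -0.6;0 0 0 0 0 0 -1;0 0 0 0 0 0 -1;0 0 0 0 0 0 -1;0 0 0 0 0 0 -1;0 0 0 0 0 0 -1;0 0 0 0 0 0 -1'; python3 plan.py .5926 -.2736 .05 15.94|head -2;
```

```text
clock: 43.88
tool_pos: [0.5924, -0.2736, 0.0496]
orientation: [-180.0, 0.0, -164.1]
force: [-0.6, 0.8, -0.2]
opening: 0.0732
t 43.88 pos [ 0.5924 -0.2736  0.0496] rpy [-1.7999e+02  1.0000e-02 -1.6408e+02] F [-0.6  0.8 -0.2] open 0.0732 j [ -7.7  27.2 -14.1   0.  -48.7  23.6]
turn [-0.  0. -0.]  shift(now axes) [-0.004 -0.002 -0.011]  shift(after turn axes) [-0.004 -0.002 -0.011] world d mm [ 0.2 -0.   0.4]
clock: 44.88
tool_pos: [0.5926, -0.2734, 0.0494]
orientation: [-180.0, 0.0, -164.1]
force: [0.6, -0.3, -0.5]
opening: 0.0114
t 44.88 pos [ 0.5926 -0.2734  0.0494] rpy [-1.7999e+02  2.0000e-02 -1.6407e+02] F [ 0.6 -0.3 -0.5] open 0.0114 j [ -7.7  27.3 -14.1  -0.  -48.6  23.6]
turn [ 0.    0.   31.41]  shift(now axes) [ 0.001 -0.005 -0.016]  shift(after turn axes) [-0.001  0.005 -0.016] world d mm [-0.  -0.2  0.6]
```

```bash
python3 -m jog '0 0 0.5 0 0 0 -1;0 0 0.9 0 0 0 -1;0 0 1 0 0 0 -1;0 0 1 0 0 0 -1;0 0 1 0 0 0 -1;0 0 1 0 0 0 -1;0 0 1 0 0 0 -1;0 0 1 0 0 0 -1'; python3 -m jog '0 0 1 0 0 0 -1;0 0 1 0 0 0 -1;0 0 1 0 0 0 -1;0 0 1 0 0 0 -1;0 0 1 0 0 0 -1;0 0 1 0 0 0 -1;0 0 1 0 0 0 -1;0 0 1 0 0 0 -1'
```

```text
clock: 45.88
tool_pos: [0.5927, -0.2734, 0.0494]
orientation: [180.0, 0.0, 153.4]
force: [1.5, 0.2, -1.5]
opening: 0.0122
clock: 46.88
tool_pos: [0.5929, -0.2736, 0.0494]
orientation: [180.0, 0.0, 107.5]
force: [0.9, 0.5, -1.9]
opening: 0.0116
```

```bash
python3 -m jog '0 0 1 0 0 0 -1;0 0 1 0 0 0 -1;0 0 1 0 0 0 -1;0 0 1 0 0 0 -1;0 0 1 0 0 0 -1;0 0 1 0 0 0 -1;0 0 1 0 0 0 -1;0 0 1 0 0 0 -1'; python3 -m jog '0 0 1 0 0 0 -1;0 0 1 0 0 0 -1;0 0 1 0 0 0 -1;0 0 1 0 0 0 -1;0 0 1 0 0 0 -1;0 0 1 0 0 0 -1;0 0 1 0 0 0 -1;0 0 0.9 0 0 0 -1';python3 -m jog '0 0 0 0 0 0 -1'; python3 plan.py .5926 -.2736 .05 15.94|head -2
```

```text
clock: 47.88
tool_pos: [0.5929, -0.2737, 0.0494]
orientation: [179.9, -0.0, 61.7]
force: [1.6, -0.7, -2.3]
opening: 0.0117
clock: 48.88
tool_pos: [0.5928, -0.2738, 0.0494]
orientation: [180.0, -0.0, 16.4]
force: [1.5, -2.2, -2.4]
opening: 0.0116
clock: 49.0
tool_pos: [0.5928, -0.2738, 0.0494]
orientation: [180.0, -0.0, 16.6]
force: [3.1, -3.1, -2.0]
opening: 0.0117
t 49.0 pos [ 0.5928 -0.2738  0.0494] rpy [ 1.7996e+02 -3.0000e-02  1.6630e+01] F [ 3.1 -3.1 -2. ] open 0.0117 j [  -7.7   27.3  -14.1    0.   -48.6 -155.7]
turn [ 0.01 -0.    0.12]  shift(now axes) [-0.002 -0.006 -0.016]  shift(after turn axes) [-0.002 -0.006 -0.016] world d mm [-0.2  0.2  0.6]
```

```bash
python3 -m jog '0 0 0.12 0 0 0 -1;0 0 0 0 0 0 -1;0 0 0 0 0 0 -1'; python3 -m jog '0 0 0 0 0 0 -0.4;0 0 0 0 0 0 -0.2;0 0 0 0 0 0 0;0 0 0 0 0 0 0'; python3 -m jog '0 0 0 0 0 -0.7 0;0 0 0 0 0 -1 0;0 0 0 0 0 -1 0;0 0 0 0 0 -1 0;0 0 0 0 0 -0.8 0;0 0 0 0 0 0 0'; python3 plan.py .62 .03 .24 15.94 |head -2
```

```text
clock: 49.38
tool_pos: [0.5927, -0.2738, 0.0494]
orientation: [180.0, -0.0, 16.0]
force: [2.7, -5.0, -3.9]
opening: 0.0116
clock: 49.88
tool_pos: [0.5923, -0.2733, 0.0494]
orientation: [-180.0, 0.0, 15.9]
force: [-0.0, 0.9, -0.7]
opening: 0.0424
clock: 50.62
tool_pos: [0.5937, -0.2739, 0.2328]
orientation: [179.8, -0.3, 15.9]
force: [-0.1, -0.3, -0.1]
opening: 0.044
t 50.62 pos [ 0.5937 -0.2739  0.2328] rpy [179.84  -0.28  15.92] F [-0.1 -0.3 -0.1] open 0.044 j [  -7.7   18.2   -2.     0.   -69.5 -156.4]
turn [ 0.03 -0.05 -0.  ]  shift(now axes) [ 2.717 -7.125 -0.186]  shift(after turn axes) [ 2.718 -7.124 -0.179] world d mm [ 26.3 303.9   7.2]
```

```bash
python3 plan.py .165 -.655 .235 15.94 |head -2
```

```text
t 50.62 pos [ 0.5937 -0.2739  0.2328] rpy [179.84  -0.28  15.92] F [-0.1 -0.3 -0.1] open 0.044 j [  -7.7   18.2   -2.     0.   -69.5 -156.4]
turn [ 0.03 -0.05 -0.  ]  shift(now axes) [-12.921   6.222  -0.099]  shift(after turn axes) [-12.923   6.218  -0.054] world d mm [-428.7 -381.1    2.2]
```

```bash
python3 -m jog '0 0 0 -0.6 0.3 0 0;0 0 0 -0.9 0.43 0 0;0 0 0 -0.9 0.43 0 0;0 0 0 -0.9 0.43 0 0;0 0 0 -0.9 0.43 0 0;0 0 0 -0.9 0.43 0 0;0 0 0 -0.9 0.43 0 0;0 0 0 -0.9 0.43 0 0'; python3 -m jog '0 0 0 -0.9 0.43 0 0;0 0 0 -0.9 0.43 0 0;0 0 0 -0.9 0.43 0 0;0 0 0 -0.9 0.43 0 0;0 0 0 -0.9 0.43 0 0;0 0 0 -0.9 0.43 0 0;0 0 0 -0.5 0.3 0 0;0 0 0 0 0 0 0';  python3 - <<'E'
from signfit import *
snap('top','t9.png'); snap('scene','s9.png')
q,c=signfit(p0=(.593,-.2738,.278,0.02),fn='g2.png'); print(q.round(4),np.degrees(q[2:]).round(2),c)
q,c=signfit(p0=(.593,-.2738,.2783,0.02),base=(.593,-.2738,.2783)); print(q.round(4),np.degrees(q[2:]).round(2),c)
E
python3 rackchk.py c16.png
```

```text
clock: 51.62
tool_pos: [0.3608, -0.477, 0.2283]
orientation: [-179.9, 0.1, 15.9]
force: [-0.2, -1.0, -0.3]
opening: 0.0439
clock: 52.62
tool_pos: [0.166, -0.6523, 0.2281]
orientation: [-179.9, 0.0, 15.8]
force: [0.1, 0.6, -1.9]
opening: 0.0437
[ 0.5929 -0.2741  0.2684  0.0248] [15.38  1.42] (np.float64(0.04102637070764559), np.float64(0.19476226798881258))
[ 0.593  -0.2738  0.2783  0.0011] [15.95  0.06] (np.float64(0.04054438543247341), np.float64(0.19604863221884494))
bay2 [0.5928 0.2966 2.4204] d mm [1.2 0.5] yaw err 1.1 0.081 692
bay3 [0.5495 0.3365 2.4202] d mm [ 2.1 -0.1] yaw err 1.09 0.089 703
```

View pics/t9.png

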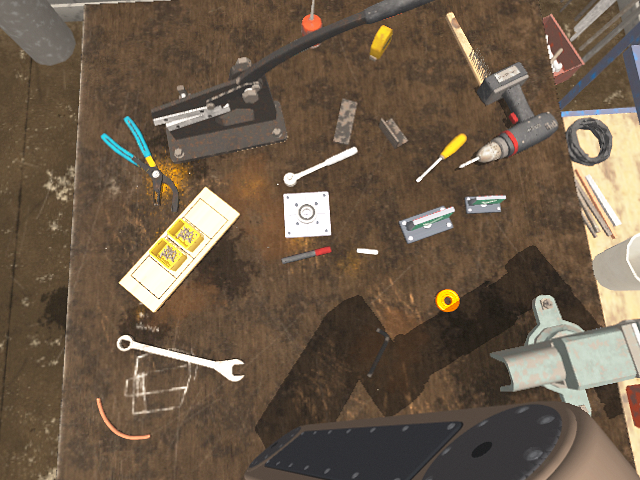

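View pics/c16.png

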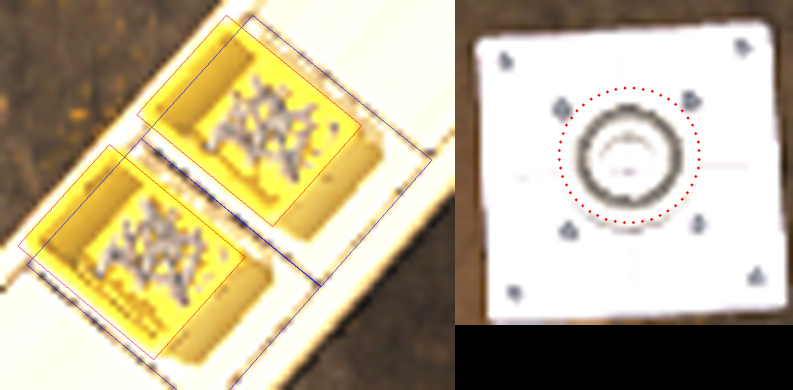

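View pics/g2.png

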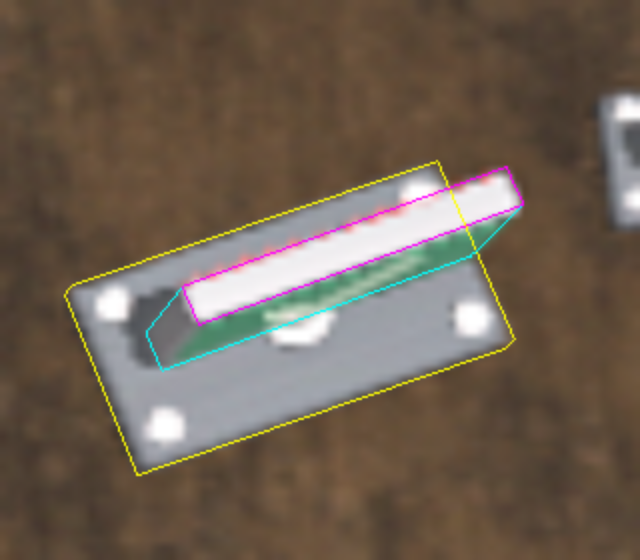

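Everything is in place: green is squarely to the front, the bearing is centred, both bins are in bays 2 and 3, and the bystanders look untouched. Handing in.

```bash
python3 -c "
from plant import ctrl
print(ctrl.close_job())"
```

```text
the job is handed in; nothing more can be done
None
```

I set up the station in the order you asked and handed the job in at about 53 s of the 210 s.

- **Sign:** I turned the larger sign to red first. A fit in the top picture put it within about 1° of square. Once the bearing and bins were in place I turned it back to green, which the final picture fits as 0.1° to 1.4° off square, depending on whether the base pose was held fixed.
- **Bearing:** the steel one lies flat on the stage. Its rings match the circle drawn at the stage centre to within about a pixel (2 mm).
- **Bins:** only two were on the bench, and they now stand upright in the adjacent bays 2 and 3. One was knocked about 4 cm aside during the run, so I measured it again before gripping it.
- **Disagreement in the bin check:** the last silhouette fit gave offsets of 1.3 mm and 2.1 mm and about 1° of turn. That fit was rougher than my others, because the bins' shaded sides blur into the rack. The drawn bay and bin outlines, and the arm position at release (within 0.5 mm), showed no visible error, so I left the bins as they were.
- **Other things:** the marker, chalk, orange ring and small sign look unmoved in the last picture. The wrist force readings stayed under about 10 N.

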